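# Set up the electromagnet: coils on the core, rheostat to full resistance

### The arm

A 6-joint arm with a two-finger parallel gripper is mounted at the origin on the work surface. World frame = base frame: x ahead of the robot, y to its left, z up, the work surface at z = 0. Lengths are in mm, angles in degrees, forces in N, time in s.
With the tool pointing down it reaches from about 350 to 850 mm from the base axis. Payload 8.1 kg.
Tool frame: the origin (TCP) lies midway between the tips of the shut fingers; the grasp point (between the pads) lies 19 mm behind it; z points along the fingers, y is the line along which they close (so a half turn about z gives the same grasp; the last joint's range is limited). The gripper opens to 85 mm and grips with 20 to 120 N. Pads are 22 mm wide; open, the fingers measure 114 mm over their backs; the gripper's body (76 mm by 85 mm) begins 54 mm behind the grasp point. The pads swing forward as they close: fully open they stand 13 mm farther back than shut.
Start: joints at [60.023, 7.471, 85.268, -0, 87.261, -4.893], TCP at [254.349, 543.426, 231.292] pointing down, gripper open.
Joint ranges: [-169.43, 169.43], [-51.17, 129.36], [1.28, 143.12], [-76.62, 256.62], [0, 156.53], [-152.29, 152.29]. Speed limits (degrees/s): [136.94, 136.94, 159.86, 180, 180, 180].

### API

Orientations are given as [roll, pitch, yaw] about the fixed x, y, z axes, in that order (R = Rz(yaw) Ry(pitch) Rx(roll)).
In Python, from bench import sense, snapshot, order, finder gives the robot as it stands.
- The arm moves only by the tool send_rows, never from a script. Its argument "steps" is a list of rows, each a list of 2 entries, a list of its own where there are three numbers: the shift along the world's x, y, z in units of 30 mm (1.0 is 30 mm), then the turn, a rotation vector about the world's x, y, z in rad. In form: [[[dx, dy, dz], [wx, wy, wz]], ...]. A call has 1 to 10 rows; each row is the pose to reach, as a shift and turn from the pose commanded when the call began; what a row does not reach only later rows make up. A row lasts 1/8 s, in which the tool goes at most 62.5 mm and 10.7 degrees, less where a joint would pass 70% of its speed; a pose out of reach is approached as far as the arm can. A call with a gripper value outside its range is refused whole. "fingers" is the closure, from 0 (fully open) to 1 (shut), set as the call begins (left out, the last holds). The fingers move at their own pace and stop on an object; "squeeze" is the grip in N (left out, the last holds). Time passes only in rows, so rows that repeat a pose let the fingers close. It gives the time, the measured TCP pose, the force, the opening and the grip force at its end, in the units of the state.
- sense(): the state, without advancing time (a new reading comes with each control period).
- snapshot(name): name is "scene" or "top" or "wrist"; returns a dict with "img" (384x512x3 uint8, red, green, blue), "K" (3x3 intrinsics, pixels), "pose" (4x4, takes a point from camera to world coordinates). Camera axes: x right, y up, looking along -z (the intrinsics and any distortion apply to the point x, -y, -z); pixel columns grow to the right and rows downward; lengths in mm; the calibration is good to about 2 mm. The wrist camera is an equidistant fisheye: a pixel r from the principal point sees the ray r / f radians off the axis. A picture is of the moment at which its call begins. There is no depth.
- order.hand_in(): hands the job in; it is judged then, once.
Trained networks look in the newest picture that a camera, given by its name, has taken for a name from the list of things; names that differ only in an ending like _2 or _b are one class to them, and where a whole thing is asked for, a point or a joint stands for the part that bears it (a point fixed in the world has none). Each returns a list of dicts, best first, with "confidence" (0 to 1); they miss things now and then, are a little off and sometimes report something else, mostly with a low value. They report only what shows in the picture. A call takes as long as a camera call. They do not tell look-alikes from the thing itself.
- finder.find_in(label, camera): "box" ([left, top, width, height] as shares, 0 to 1, of the picture: columns of its width, rows of its height, round what is visible of it).
- finder.trace(label, camera): "mask" (384x512 bool, what is visible of it) and "box" ([left, top, width, height] as shares, 0 to 1, of the picture: columns of its width, rows of its height, round what is visible of it).
- finder.pinpoint(label, camera): "at" ([column, row] as shares, 0 to 1, of the picture: columns of its width, rows of its height: a listed point, or the origin of a listed thing).
The state is a dict: "time": time; "joint_pos": joint angles; "qd": joint speeds; "joint_efforts": joint torques, N m; "tool_pos": TCP position; "tcp_rot": TCP orientation; "ft_force": force on the tool from outside, world axes, zero at the start; "wrist_torque": the same for the moment, N m; "finger_gap": finger opening in mm; "grip_force": force on a finger pad.
Only numpy, scipy, OpenCV 4.12 (cv2) and the standard library are available. Lean on these libraries where they do the work, as an engineer would, in place of code of your own. Each camera call takes 0.05 s, during which the arm holds its last target. There are 200 camera calls.

### The job

Set up the electromagnet for the next class: draw the core bar out of the empty core stand, stand all the coils from the bench upright in the stand between its cheeks with their bores in line with the windows, then push the bar back through the first cheek, every coil and the second cheek until it sticks out about equally at both ends. Also slide the rheostat to full resistance, that is right up to the stop at the end without the brass terminals. Leave the other things on the bench where they are.

Things in the scene. Friction and masses are not known exactly. Their poses are not given: they have to be found in the camera images.
- stand: The core stand, fixed: dark wooden base 90 (x) x 166 (y) x 20 mm high, origin under its middle, with two upright aluminium cheeks, 74 mm wide, 8 mm thick, tops 70 mm above the bench, at y = 73 to 81 mm either side. Between them a flat floor 146 mm long, 20 mm above the bench, takes up to three coils side by side, bores along y.
- stand_axis (a point): Middle of the stand, 45 mm above the bench, on the line through the centres of the cheeks' square windows (20 x 20 mm each); y along that line, z up. Two guide strips along the floor, 58 mm apart inside, splayed outward to 68 mm above, 11 mm high, keep coils in line. A coil standing on the floor has its centre level with this point.
- bar_center (a point): Centre of the core bar: dark-grey square ferrite bar, 16 x 16 mm, 230 mm long along its y axis, ends tapered to 9 mm over the last 10 mm, 0.28 kg. It starts stored in the empty stand, pushed through both windows, lying on their lower edges (2 mm below their centre line), sticking out about 34 mm beyond each cheek, and slides freely lengthwise.
- rheostat_slider (a joint): Position of the rheostat's slider along its guide bar, m: 0 at the end with the two brass terminals, 0.16 against its stop at the other end (full resistance); it grows along the rheostat's y axis. Friction about 2 N; it stays where it is left.
- rheostat_knob (a point): Centre of the upright black grip of the rheostat's slider: 18 mm (x, across the track) x 26 mm (y, along it) x 34 mm high, standing free above the guide bar, its centre 131 mm above the bench. Its y axis points along the track to the end without terminals.
- rheostat: The sliding rheostat, fixed: a dark wire-wound tube 240 mm long along y between two grey end plates 74 mm wide, 120 mm high, with a steel guide bar over it that carries the slider; two brass terminals stand on the foot of its -y end only. Origin under its middle.
- coil0_center (a point): One of the alike coils (two or three are there, the others absent): copper wire on a black square bobbin, 50 mm wide (x), 38 mm thick (y), 50 mm high (z), about 0.28 kg, with a square bore of 24 mm right through along y. The point is the centre of the bore, half-way up. It starts standing upright on the bench, bore level.
- coil1_center (a point): One of the alike coils (two or three are there, the others absent): copper wire on a black square bobbin, 50 mm wide (x), 38 mm thick (y), 50 mm high (z), about 0.28 kg, with a square bore of 24 mm right through along y. The point is the centre of the bore, half-way up. It starts standing upright on the bench, bore level.
- coil2_center (a point): One of the alike coils (two or three are there, the others absent): copper wire on a black square bobbin, 50 mm wide (x), 38 mm thick (y), 50 mm high (z), about 0.28 kg, with a square bore of 24 mm right through along y. The point is the centre of the bore, half-way up. It starts standing upright on the bench, bore level.
- dish_a: Bystander, not needed: closed clear petri dish, 60 mm across, 15 mm high, loose on the bench; origin at its underside.
- dish_b: Bystander, not needed: closed clear petri dish, 90 mm across, 15 mm high, loose on the bench; origin at its underside.
- compass: Bystander, not needed: small round brass plotting compass, 48 mm across, 13 mm high, loose on the bench; origin at its underside.
- magnet: Bystander, not needed: plain steel bar magnet, 90 x 22 x 14 mm, lying flat, loose on the bench; origin at its underside.
- screwdriver: Bystander, not needed: screwdriver with black handle, 170 mm, lying, loose on the bench; origin at its underside (lying along its x axis).
- beaker: Bystander, not needed: glass beaker, 68 mm across, 90 mm high, loose on the bench; origin at its underside.
Not all that is in view belongs to the job. Leave any blue or purple look-alike of the part that bears coil2_center alone. Leave any turquoise look-alike of the part that bears coil1_center alone.

How it is judged:
By the outcome, as a careful person would: the job done as asked, in the order asked, and still so for the second after the job is handed in, with the robot touching nothing.
Of coil0, coil1, coil2 only 2 to 3 are there at a start; the rules pass over those that are not, and their reading is None.
At some moment in a run one of coil0, coil1, coil2 may be knocked a few centimetres aside while the robot is not near it.
Once in a run the grip may slacken for a moment while it holds something.
It also fails if it takes over 210 s, if anything falls off the work surface, if the arm or the gripper's body presses on something with over 40 N, if the wrist force passes 120 N, or if a joint passes its speed limit or range.

## Working session

There is one attempt and no reset: what is moved stays moved. The work goes in short steps, Python scripts to look and compute and a tool call to move; the robot and the scene stay as the last step left them, time stands still between calls to the robot, and variables do not carry over. Pictures are saved under pics/ and viewed, at most 14 in all, crops included, and the job is handed in when it is done.

Besides the shell and the picture viewer there is one more tool, called after "Emit:" as name([rows], argument=value, ...), one row to a line, values as JSON. send_rows: Moves the arm, as the interface text tells. Its arguments: {"type":"object","properties":{"steps":{"type":"array"},"fingers":{"type":"number"},"squeeze":{"type":"number"}},"required":["steps"]}

```bash
mkdir -p pics; ls; cat > h.py <<'E'
import numpy as np, cv2, json
from bench import sense, snapshot, order, finder
def ray(s,u,v,fish=False):
    K=s["K"];P=np.array(s["pose"])
    x=(u-K[0][2])/K[0][0]; y=(v-K[1][2])/K[1][1]
    if fish:
        r=np.hypot(x,y); k=np.tan(r)/r if r>1e-9 else 1; 
        d=np.array([x/r*np.sin(r) if r>1e-9 else 0,-(y/r*np.sin(r)) if r>1e-9 else 0,-np.cos(r)])
    else: d=np.array([x,-y,-1.])
    return P[:3,3],P[:3,:3]@d
def at(s,u,v,z,fish=False):
    o,d=ray(s,u,v,fish); return o+d*(z-o[2])/d[2]
def proj(s,p,fish=False):
    K=s["K"];P=np.array(s["pose"]); c=P[:3,:3].T@(np.array(p)-P[:3,3]); x,y,z=c[0],-c[1],-c[2]
    if fish:
        r=np.hypot(x,y); t=np.arctan2(r,z); x,y=x/r*t,y/r*t
    else: x,y=x/z,y/z
    return K[0][0]*x+K[0][2],K[1][1]*y+K[1][2]
def save(s,n,crop=None,k=1):
    im=s["img"][:,:,::-1]
    if crop: a,b,c,d=crop; im=im[b:d,a:c]
    cv2.imwrite("pics/"+n,cv2.resize(im,None,fx=k,fy=k,interpolation=cv2.INTER_CUBIC))
E
python3 - <<'E'
from h import *
z={"stand":0,"stand_axis":45,"bar_center":43,"rheostat_knob":131,"rheostat":0,"coil0_center":25,"coil1_center":25,"dish_a":0,"compass":0,"magnet":0,"screwdriver":0,"beaker":0}
for c in ["top","scene"]:
    s=snapshot(c); save(s,c+"0.png",k=1.5); print(c,np.round(s["K"],0).tolist(),np.round(s["pose"],2).tolist())
    for n in z:
        for f in finder.pinpoint(n,c):
            if f["confidence"]>.2:
                u,v=f["at"][0]*512,f["at"][1]*384
                print(n,round(f["confidence"],2),round(u),round(v),at(s,u,v,z[n]).round(0)[:2])
E
```

```text
pics
top [[418.0, 0.0, 256.0], [0.0, 418.0, 195.0], [0.0, 0.0, 1.0]] [[-0.01, 0.99, -0.17, 401.21], [-1.0, -0.01, -0.01, -11.27], [-0.01, 0.17, 0.99, 1156.49], [0.0, 0.0, 0.0, 1.0]]
stand 0.67 307 255 [ 431. -144.]
stand_axis 0.72 308 257 [ 425. -140.]
bar_center 0.6 308 254 [ 434. -141.]
rheostat_knob 0.75 85 236 [478. 415.]
rheostat 0.73 129 243 [466. 348.]
coil1_center 0.76 333 144 [ 737. -221.]
coil1_center 0.68 329 178 [ 639. -206.]
dish_a 0.95 380 236 [ 481. -344.]
dish_a 0.64 221 172 [666.  95.]
compass 0.48 289 166 [681. -99.]
magnet 0.5 366 190 [ 609. -312.]
screwdriver 0.87 370 285 [ 349. -309.]
beaker 0.76 413 214 [ 542. -441.]
beaker 0.61 381 237 [ 480. -349.]
scene [[354.0, 0.0, 255.0], [0.0, 354.0, 187.0], [0.0, 0.0, 1.0]] [[-0.84, -0.4, 0.36, 885.26], [0.54, -0.64, 0.55, 504.88], [0.01, 0.66, 0.75, 799.97], [0.0, 0.0, 0.0, 1.0]]
stand 0.89 261 163 [ 431. -154.]
stand 0.63 225 226 [646.  -2.]
stand_axis 0.65 263 156 [ 432. -137.]
bar_center 0.56 260 152 [ 430. -159.]
rheostat 0.84 364 295 [466. 347.]
rheostat 0.67 261 161 [ 425. -159.]
coil1_center 0.6 161 182 [ 735. -221.]
coil1_center 0.56 193 175 [ 645. -198.]
dish_a 0.94 215 133 [ 485. -356.]
dish_a 0.71 234 256 [672.  91.]
compass 0.47 196 208 [688. -99.]
magnet 0.57 192 152 [ 594. -314.]
screwdriver 0.69 256 124 [ 338. -322.]
beaker 0.96 190 124 [ 535. -448.]
```

View pics/top0.png

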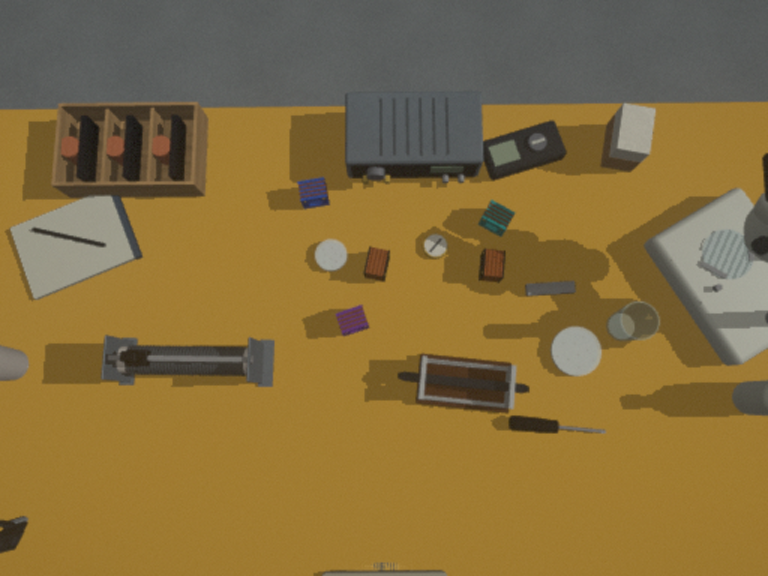

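View pics/scene0.png

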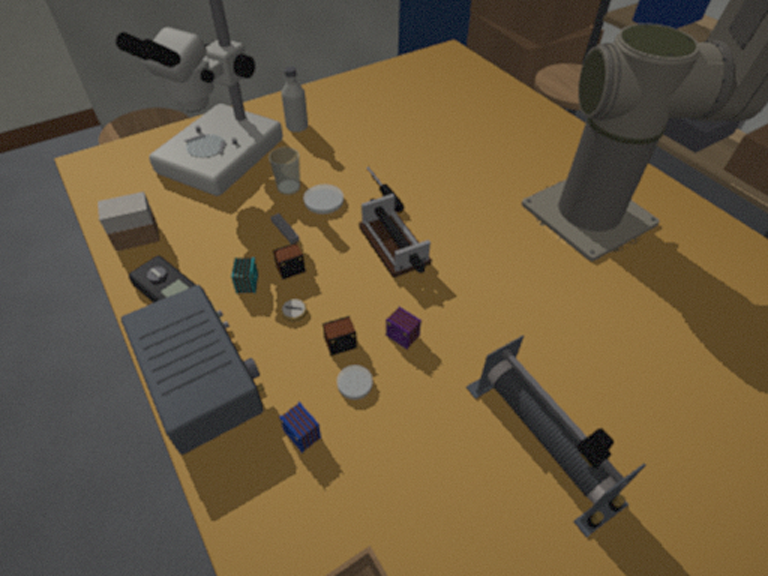

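Two copper coils are candidates, at (251,175) and (328,176) in top pixels. The look-alikes to leave alone are blue (209,128), purple (235,213) and turquoise (331,145). The rheostat's terminals are at its +y (left) end, so full resistance is towards world -y. I'll check the coils in a close crop.

```bash
python3 - <<'E'
from h import *
t=snapshot("top"); s=snapshot("scene")
a=t["img"][155:195,235:345][:,:,::-1]; b=s["img"][150:245,175:300][:,:,::-1]
a=cv2.resize(a,(800,291),interpolation=cv2.INTER_CUBIC); b=cv2.resize(b[:,:],(400,304),interpolation=cv2.INTER_CUBIC)
o=np.zeros((600,800,3),np.uint8); o[:291]=a; o[292:596,:400]=b
# stand crop
o[292:596,400:]=cv2.resize(t["img"][228:283,260:360][:,:,::-1],(400,304),interpolation=cv2.INTER_CUBIC)
cv2.imwrite("pics/crop.png",o)
for c,S in (("top",t),("scene",s)):
  for n,zt in (("coil0_center",50),("bar_center",51),("stand",70),("rheostat",120),("rheostat_knob",148)):
    for f in finder.trace(n,c)[:6]:
        if f["confidence"]<.3: continue
        m=f["mask"].astype(np.uint8); ys,xs=np.nonzero(m); r=cv2.minAreaRect(np.c_[xs,ys].astype(np.float32))
        mc=S["img"][m>0].mean(0).round()
        print(c,n,round(f["confidence"],2),np.round(r[0]),np.round(r[1]),round(r[2]),mc,[at(S,*p,zt)[:2].round().tolist() for p in cv2.boxPoints(r)])
E
```

```text
top bar_center 0.68 [309. 254.] [86.  7.] 7 [59. 51. 41.] [[436.0, -29.0], [455.0, -31.0], [427.0, -253.0], [408.0, -250.0]]
top stand 0.85 [310. 255.] [64. 33.] 6 [86. 72. 57.] [[395.0, -57.0], [480.0, -67.0], [462.0, -231.0], [377.0, -218.0]]
top rheostat 0.66 [125. 241.] [114.  31.] 1 [77. 73. 67.] [[432.0, 460.0], [509.0, 463.0], [501.0, 179.0], [425.0, 179.0]]
top rheostat_knob 0.67 [ 89. 238.] [ 9. 18.] 90 [50. 42. 30.] [[481.0, 421.0], [481.0, 377.0], [459.0, 376.0], [459.0, 419.0]]
scene bar_center 0.69 [266. 158.] [53.  7.] 54 [29. 28. 28.] [[437.0, -224.0], [410.0, -231.0], [437.0, -25.0], [460.0, -21.0]]
scene stand 0.56 [262. 156.] [58. 35.] 56 [73. 65. 59.] [[495.0, -221.0], [368.0, -253.0], [409.0, -22.0], [520.0, -5.0]]
scene rheostat 0.85 [369. 288.] [137.  55.] 52 [53. 52. 51.] [[567.0, 226.0], [422.0, 207.0], [458.0, 485.0], [575.0, 484.0]]
scene rheostat 0.3 [226. 223.] [23. 21.] 74 [61. 42. 29.] [[693.0, 31.0], [642.0, 42.0], [662.0, 105.0], [710.0, 94.0]]
scene rheostat_knob 0.74 [397. 298.] [21. 24.] 53 [28. 25. 22.] [[517.0, 397.0], [463.0, 396.0], [469.0, 433.0], [521.0, 432.0]]
scene rheostat_knob 0.55 [236. 254.] [23. 24.] 90 [131. 129. 122.] [[715.0, 129.0], [671.0, 157.0], [700.0, 203.0], [741.0, 177.0]]
```

View pics/crop.png

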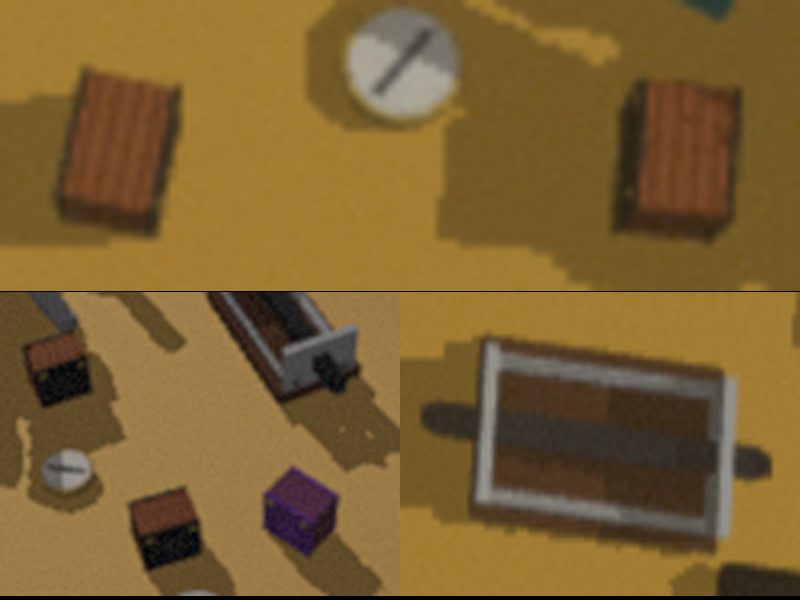

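Both chosen coils are copper, at crop (120,145) and (685,160). Their bores run roughly along world y. The bar sits in the stand. Next I'll measure colour-segmented poses and read the start orientation.

```bash
cat >> h.py <<'E'
def coppers(s,fish=False,ztop=50):
    h=cv2.cvtColor(s["img"],cv2.COLOR_RGB2HSV); H,S,V=cv2.split(h)
    m=((H<=12)&(S>90)&(V>40)).astype(np.uint8)
    m=cv2.morphologyEx(m,cv2.MORPH_OPEN,np.ones((3,3),np.uint8))
    n,l,st,c=cv2.connectedComponentsWithStats(m); out=[]
    for i in range(1,n):
        if st[i,4]<60: continue
        ys,xs=np.nonzero(l==i); P=np.array([at(s,u,v,ztop,fish)[:2] for u,v in zip(xs,ys)]).astype(np.float32)
        r=cv2.minAreaRect(P); b=cv2.boxPoints(r); e=[b[1]-b[0],b[2]-b[1]]; e=max(e,key=np.linalg.norm)
        a=np.degrees(np.arctan2(e[1],e[0])); a=(a+90)%180-90
        out.append((np.round(c[i]).tolist(),int(st[i,4]),np.round(r[0],1).tolist(),np.round(r[1],1).tolist(),round(float(a),1)))
    return out
E
python3 - <<'E'
from h import *
t=snapshot("top")
for o in coppers(t): print(o)
print({k:np.round(v,1).tolist() for k,v in sense().items()})
for c in ((209,128),(235,213),(331,145)): print(at(t,*c,25).round())
E
```

```text
([46.0, 98.0], 160, [870.6, 581.1], [43.1, 30.9], 4.3)
([77.0, 98.0], 165, [869.9, 496.3], [34.2, 47.1], -5.5)
([107.0, 97.0], 162, [870.5, 409.5], [45.3, 30.9], 2.9)
{'time': 2.0, 'joint_pos': [60.0, 7.5, 85.3, -0.0, 87.3, -4.9], 'qd': [-0.1, 0.0, -0.0, 0.1, -0.1, 0.0], 'joint_efforts': [-0.0, -56.9, -50.1, -0.0, 0.0, -0.0], 'tool_pos': [254.3, 543.4, 231.3], 'tcp_rot': [180.0, 0.0, 154.9], 'ft_force': [-0.5, -0.5, 0.1], 'wrist_torque': [-0.0, -0.1, 0.0], 'grip_force': 0.0, 'finger_gap': 85.7}
[787. 127.  25.]
[545.  53.  25.]
[ 734. -215.   25.]
```

Emit:
send_rows([
  [[0.6,-2,0.5],[0,0,-0.18]],
  [[1.2,-4,1],[0,0,-0.36]],
  [[1.8,-6,1.5],[0,0,-0.54]],
  [[2.4,-8,2],[0,0,-0.72]],
  [[3,-10,2.3],[0,0,-0.9]],
  [[3.6,-12,2.3],[0,0,-1.08]],
  [[4.2,-14,2.3],[0,0,-1.258]],
  [[4.8,-16,2.3],[0,0,-1.258]],
  [[5.4,-18,2.3],[0,0,-1.258]],
  [[5.6,-19.5,2.3],[0,0,-1.258]],
], fingers=0.3)

```text
time: 3.2
tool_pos: [422.6, -43.9, 300.5]
tcp_rot: [179.9, 0.0, 82.8]
ft_force: [1.0, 0.9, 0.4]
finger_gap: 60.0
grip_force: 0.0
```

```bash
python3 - <<'E'
from h import *
t=snapshot("top"); h=cv2.cvtColor(t["img"],cv2.COLOR_RGB2HSV)
for u,v in ((251,175),(329,176),(327,177),(252,173),(265,160),(300,180)): print(h[v,u])
w=snapshot("wrist"); save(w,"w1.png",k=1.5); print(np.round(w["K"],1).tolist(),np.round(w["pose"],2).tolist(),sense()["tool_pos"],sense()["tcp_rot"])
for n,z in (("stand_axis",45),("bar_center",43),("stand",0),("coil0_center",25)):
  for f in finder.pinpoint(n,"wrist"):
    if f["confidence"]>.25:
      u,v=f["at"][0]*512,f["at"][1]*384; print(n,round(f["confidence"],2),round(u),round(v),at(w,u,v,z,True).round(1)[:2])
E
```

```text
[ 12 165 122]
[ 12 171 121]
[ 12 173 109]
[ 12 176 110]
[ 20 178 163]
[ 20 170 117]
[[297.3, 0.0, 258.8], [0.0, 297.3, 195.1], [0.0, 0.0, 1.0]] [[0.99, 0.12, 0.03, 429.84], [-0.13, 0.96, 0.26, 16.7], [0.0, -0.26, 0.96, 442.67], [0.0, 0.0, 0.0, 1.0]] [422.45635094 -46.38815006 300.14282546] [-1.79997017e+02  1.00323445e-01  8.24722363e+01]
stand_axis 0.88 276 230 [ 434.4 -146. ]
bar_center 0.67 273 227 [ 430.7 -141.8]
bar_center 0.49 277 235 [ 435.5 -154.3]
stand 0.91 269 219 [ 426.6 -144.4]
stand 0.4 404 239 [ 659.9 -215.2]
```

View pics/w1.png

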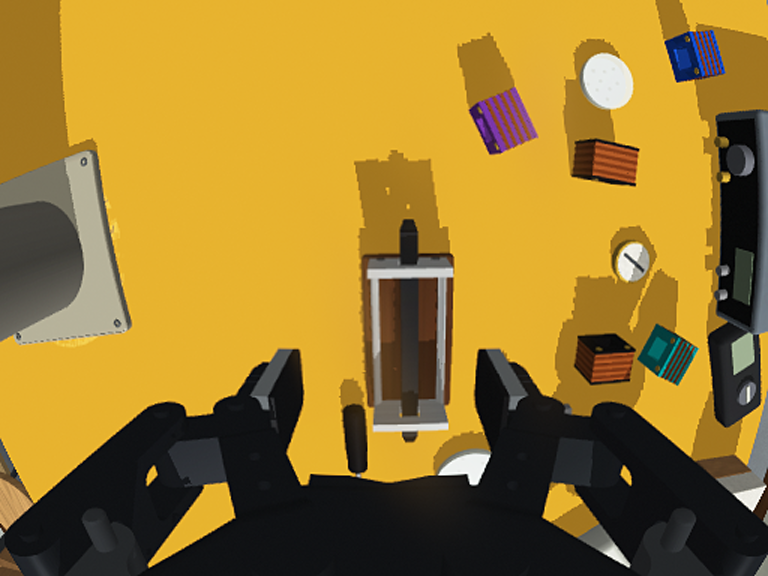

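The wrist view shows the bar running from (408,225) to (409,437) in the stand, in line with the gripper. The two copper coils are at (605,162) and (605,358). I'll refine the bar line and the coil poses from it.

```bash
sed -i 's/H<=12)&(S>90)/H<=14)\&(S>90)/' h.py; python3 - <<'E'
from h import *
t=snapshot("top")
for o in coppers(t): 
    if o[2][0]<800: print("top",o)
w=snapshot("wrist")
for o in coppers(w,True): print("wrist",o)
g=cv2.cvtColor(w["img"],cv2.COLOR_RGB2GRAY); 
f=finder.trace("bar_center","wrist")[0]; m=f["mask"]; L=[]
for v in range(150,290,4):
    xs=np.nonzero(m[v])[0]
    if len(xs)>3: L.append((v,xs[0],xs[-1],at(w,xs[0],v,51,True)[:2].round(1).tolist(),at(w,xs[-1]+1,v,51,True)[:2].round(1).tolist()))
for l in L: print(l)
# bright aluminium cheek tops along col offsets
for u in (248,254,260,284,290,296):
    col=w["img"][160:300,u].astype(int); b=(col.min(1)>120); rows=np.nonzero(b)[0]+160
    seg=np.split(rows,np.nonzero(np.diff(rows)>1)[0]+1)
    print(u,[(s[0],s[-1],at(w,u,s[0],70,True)[:2].round(0).tolist(),at(w,u,s[-1]+1,70,True)[:2].round(0).tolist()) for s in seg if len(s)])
E
```

```text
top ([251.0, 175.0], 223, [644.8, 9.5], [34.0, 52.6], -11.5)
top ([329.0, 175.0], 217, [642.9, -202.2], [32.4, 49.7], -2.2)
wrist ([404.0, 115.0], 919, [637.0, 12.3], [33.6, 68.7], -11.8)
wrist ([261.0, 213.0], 576, [415.6, -108.7], [63.6, 18.4], 82.7)
wrist ([285.0, 231.0], 958, [446.7, -141.6], [121.6, 17.9], 83.7)
wrist ([299.0, 232.0], 297, [466.4, -147.1], [127.4, 5.5], 83.7)
wrist ([402.0, 249.0], 683, [630.5, -196.2], [40.6, 78.8], -20.0)
wrist ([509.0, 332.0], 129, [987.9, -506.8], [25.1, 123.5], -65.9)
(154, np.int64(271), np.int64(274), [439.5, -25.5], [444.8, -26.1])
(158, np.int64(268), np.int64(277), [435.0, -30.3], [448.2, -31.9])
(162, np.int64(267), np.int64(278), [433.0, -35.5], [448.9, -37.4])
(166, np.int64(267), np.int64(279), [432.4, -40.9], [449.7, -43.0])
(170, np.int64(267), np.int64(279), [431.7, -46.3], [449.1, -48.4])
(174, np.int64(267), np.int64(279), [431.1, -51.7], [448.5, -53.8])
(178, np.int64(267), np.int64(279), [430.5, -57.2], [447.9, -59.3])
(182, np.int64(267), np.int64(279), [429.8, -62.7], [447.3, -64.8])
(194, np.int64(268), np.int64(279), [42
[... 1665 characters left out ...]
-77.0], [403.0, -78.0])]
254 [(np.int64(186), np.int64(192), [413.0, -62.0], [411.0, -71.0]), (np.int64(288), np.int64(293), [393.0, -214.0], [392.0, -225.0])]
260 [(np.int64(186), np.int64(192), [420.0, -63.0], [419.0, -72.0]), (np.int64(288), np.int64(293), [402.0, -215.0], [400.0, -226.0])]
284 [(np.int64(186), np.int64(192), [451.0, -66.0], [450.0, -76.0]), (np.int64(288), np.int64(292), [437.0, -220.0], [436.0, -229.0])]
290 [(np.int64(186), np.int64(192), [459.0, -67.0], [458.0, -77.0]), (np.int64(288), np.int64(292), [446.0, -221.0], [445.0, -230.0])]
296 [(np.int64(186), np.int64(255), [467.0, -68.0], [458.0, -169.0]), (np.int64(288), np.int64(292), [455.0, -222.0], [454.0, -232.0])]
```

Emit:
send_rows([
  [[0.3,-0.1,-2],[0,0,0.01]],
  [[0.64,-0.18,-4],[0,0,0.016]],
  [[0.64,-0.18,-5.5],[0,0,0.016]],
  [[0.64,-0.18,-6.3],[0,0,0.016]],
  [[0.64,-0.18,-6.3],[0,0,0.016]],
  [[0.64,-0.18,-6.3],[0,0,0.016]],
  [[0.64,-0.18,-6.3],[0,0,0.016]],
])

```text
time: 4.53
tool_pos: [442.9, -47.0, 113.2]
tcp_rot: [179.8, 0.0, 83.8]
ft_force: [0.3, -0.5, -0.0]
finger_gap: 59.8
grip_force: 0.0
```

```bash
python3 - <<'E'
from h import *
w=snapshot("wrist"); save(w,"w2.png",k=1.5)
print(sense()["tool_pos"],sense()["tcp_rot"])
f=finder.trace("bar_center","wrist")
for q in f: print(q["confidence"],q["box"])
m=f[0]["mask"]
for v in range(100,380,8):
    xs=np.nonzero(m[v])[0]
    if len(xs)>3: a=at(w,xs[0],v,51,True)[:2];b=at(w,xs[-1]+1,v,51,True)[:2]; print(v,a.round(1),b.round(1))
E
```

```text
[442.7444119  -47.06769802 113.00090567] [1.79831477e+02 1.78621482e-02 8.37725230e+01]
0.68 [0.4832, 0.4672, 0.0422, 0.3602]
180 [438.8 -24.6] [447.2 -25.5]
188 [436.1 -30.1] [448.7 -31.5]
196 [433.9 -35.8] [449.6 -37.5]
204 [434.  -41.8] [449.  -43.4]
212 [432.5 -47.8] [448.4 -49.5]
220 [431.8 -53.9] [447.8 -55.6]
228 [431.  -60.1] [446.4 -61.8]
260 [428.5 -86.7] [443.9 -88.4]
268 [427.6 -93.8] [443.2 -95.5]
276 [ 427.5 -101.1] [ 442.5 -102.8]
284 [ 426.6 -108.7] [ 441.8 -110.3]
292 [ 424.8 -116.4] [ 441.  -118.1]
300 [ 424.6 -124.5] [ 440.3 -126.2]
308 [ 423.6 -132.9] [ 438.6 -134.5]
316 [ 422.5 -141.6] [ 438.6 -143.4]
```

View pics/w2.png

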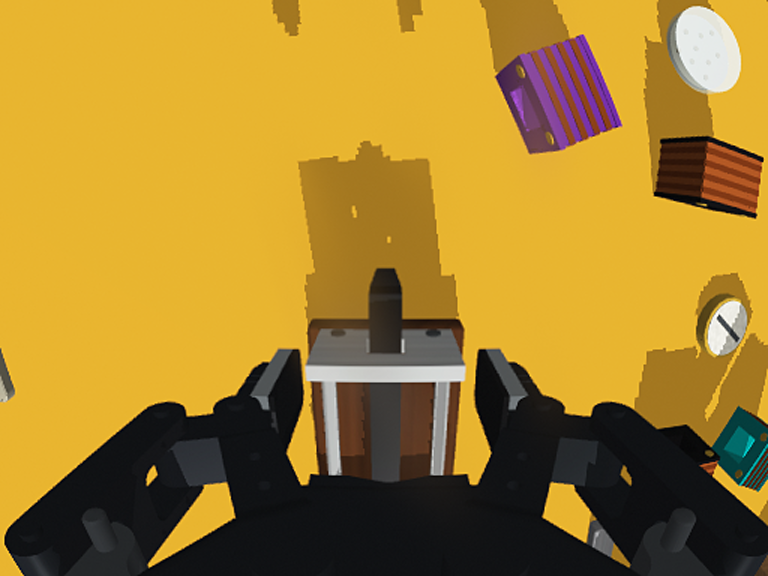

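Emit:
send_rows([
  [[-0.07,0.05,-1],[0,0,0]],
  [[-0.07,0.05,-1.8],[0,0,0]],
  [[-0.07,0.05,-2.3],[0,0,0]],
  [[-0.07,0.05,-2.57],[0,0,0]],
  [[-0.07,0.05,-2.57],[0,0,0]],
  [[-0.07,0.05,-2.57],[0,0,0]],
])

```text
time: 5.38
tool_pos: [440.2, -45.7, 35.1]
tcp_rot: [179.9, 0.0, 83.8]
ft_force: [-0.6, -0.3, 0.6]
finger_gap: 60.0
grip_force: 0.0
```

Emit:
send_rows([
  [[0,0,0],[0,0,0]],
  [[0,0,0],[0,0,0]],
  [[0,0,0],[0,0,0]],
  [[0,0,0],[0,0,0]],
  [[0,0,0],[0,0,0]],
  [[0,0,0],[0,0,0]],
  [[0,0,0],[0,0,0]],
  [[0,0,0],[0,0,0]],
], fingers=1, squeeze=80)

```text
time: 6.38
tool_pos: [440.1, -45.6, 34.9]
tcp_rot: [179.9, 0.0, 83.8]
ft_force: [-0.9, -0.1, 6.1]
finger_gap: 14.1
grip_force: 79.9
```

Emit:
send_rows([
  [[0.036,0.33,0],[0,0,0]],
  [[0.073,0.67,0],[0,0,0]],
  [[0.109,1.0,0],[0,0,0]],
  [[0.145,1.33,0],[0,0,0]],
  [[0.145,1.33,0],[0,0,0]],
  [[0.145,1.33,0],[0,0,0]],
])

```text
time: 7.12
tool_pos: [444.0, -4.0, 34.4]
tcp_rot: [180.0, -0.1, 83.8]
ft_force: [0.8, 5.0, 6.1]
finger_gap: 14.1
grip_force: 80.1
```

Emit:
send_rows([
  [[0,0,0],[0,0,0]],
  [[0,0,0],[0,0,0]],
  [[0,0,0],[0,0,0]],
  [[-0.06,-0.6,0],[0,0,0]],
  [[-0.145,-1.33,0],[0,0,0]],
  [[-0.145,-1.33,0],[0,0,0]],
  [[-0.145,-1.33,0],[0,0,0]],
], fingers=0.55)

```text
time: 8.0
tool_pos: [439.3, -45.2, 34.1]
tcp_rot: [-180.0, -0.0, 83.7]
ft_force: [0.0, 1.1, 0.3]
finger_gap: 38.4
grip_force: 0.0
```

```bash
python3 - <<'E'
from h import *
s=sense(); print(s["tool_pos"],s["ft_force"],s["finger_gap"])
t=snapshot("top"); w=snapshot("wrist"); 
o=np.vstack([cv2.resize(t["img"][140:280,220:360],(400,400)),])
o=np.hstack([o,cv2.resize(w["img"][100:384,130:414],(400,400))]); cv2.imwrite("pics/p1.png",o[:,:,::-1])
E
```

```text
[439.33082037 -45.15892496  34.0615357 ] [0.04026156 1.06968225 0.2918151 ] 38.40746503778354
```

View pics/p1.png

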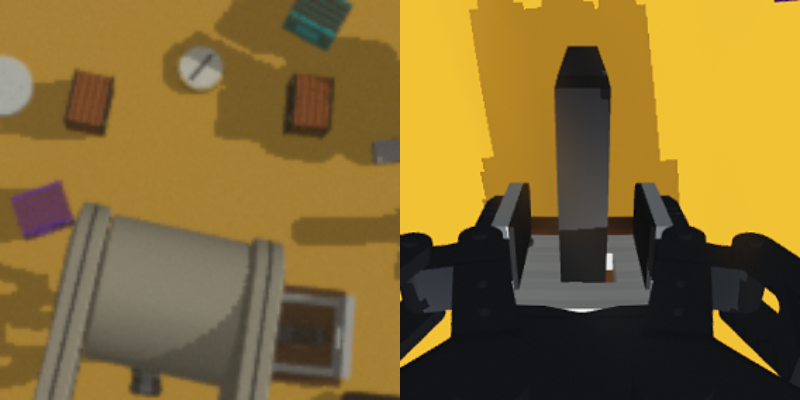

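Emit:
send_rows([
  [[0,0,0],[0,0,0]],
  [[0,0,0],[0,0,0]],
  [[0,0,0],[0,0,0]],
  [[0,0,0],[0,0,0]],
  [[0,0,0],[0,0,0]],
  [[0,0,0],[0,0,0]],
  [[0,0,0],[0,0,0]],
], fingers=1, squeeze=110)

```text
time: 8.98
tool_pos: [439.7, -45.4, 34.4]
tcp_rot: [180.0, -0.0, 83.8]
ft_force: [-0.8, 3.8, 5.3]
finger_gap: 13.4
grip_force: 108.0
```

Emit:
send_rows([
  [[0.055,0.5,0.02],[0,0,0]],
  [[0.13,1.2,0.03],[0,0,0]],
  [[0.21,1.9,0.03],[0,0,0]],
  [[0.29,2.6,0.03],[0,0,0]],
  [[0.36,3.3,0.03],[0,0,0]],
  [[0.44,4.0,0.03],[0,0,0]],
  [[0.52,4.7,0.03],[0,0,0]],
  [[0.6,5.47,0.03],[0,0,0]],
  [[0.6,5.47,0.03],[0,0,0]],
  [[0.6,5.47,0.03],[0,0,0]],
])

```text
time: 10.22
tool_pos: [456.7, 118.2, 34.3]
tcp_rot: [-179.9, 0.0, 83.8]
ft_force: [-0.5, 1.0, -2.0]
finger_gap: 13.8
grip_force: 107.5
```

```bash
python3 - <<'E'
from h import *
s=sense(); print(s["tool_pos"],s["ft_force"],s["wrist_torque"],s["finger_gap"])
t=snapshot("scene"); w=snapshot("wrist"); 
o=np.vstack([cv2.resize(t["img"][110:290,200:380],(400,400)),])
o=np.hstack([o,cv2.resize(w["img"][100:384,130:414],(400,400))]); cv2.imwrite("pics/p2.png",o[:,:,::-1])
E
```

```text
[456.71204057 118.23307865  34.34988579] [-0.50537021  0.99560591 -1.98527843] [ 0.17104476 -0.02206476  0.01866314] 13.786049108117556
```

View pics/p2.png

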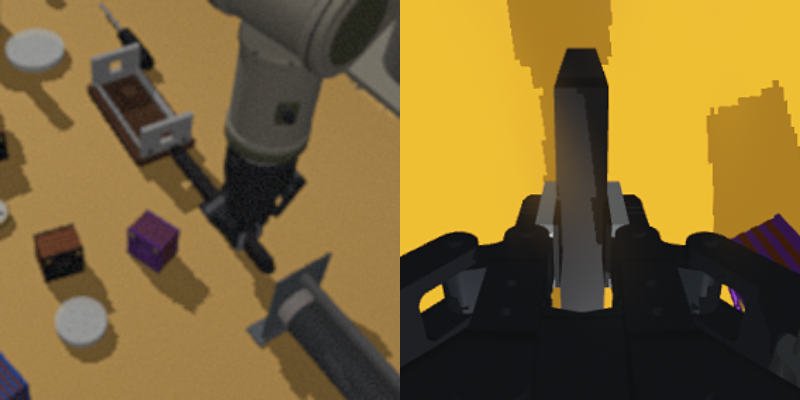

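Emit:
send_rows([
  [[0,0.05,-0.3],[0,0,0]],
  [[0,0.1,-0.6],[0,0,0]],
  [[0,0.1,-0.8],[0,0,0]],
  [[0,0.1,-0.9],[0,0,0]],
  [[0,0.1,-0.98],[0,0,0]],
  [[0,0.1,-1.02],[0,0,0]],
  [[0,0.1,-1.02],[0,0,0]],
])

```text
time: 11.2
tool_pos: [457.7, 121.7, 4.8]
tcp_rot: [180.0, -0.0, 83.8]
ft_force: [-1.5, 0.9, -0.5]
finger_gap: 13.6
grip_force: 107.8
```

Emit:
send_rows([
  [[0,0,-0.05],[0,0,0]],
  [[0,0,-0.09],[0,0,0]],
  [[0,0,-0.09],[0,0,0]],
  [[0,0,-0.09],[0,0,0]],
])

```text
time: 11.7
tool_pos: [457.8, 121.8, 2.1]
tcp_rot: [180.0, -0.0, 83.8]
ft_force: [-0.2, 2.7, 3.9]
finger_gap: 13.3
grip_force: 108.2
```

Emit:
send_rows([
  [[0,0,0],[0,0,0]],
  [[0,0,0],[0,0,0]],
  [[0,0,0],[0,0,0]],
  [[0,0,0],[0,0,0]],
  [[0,0,1.5],[0,0,0]],
  [[0,0,3],[0,0,0]],
  [[0,0,5],[0,0,0]],
  [[0,0,6.6],[0,0,0]],
  [[0,0,6.6],[0,0,0]],
], fingers=0.5)

```text
time: 12.82
tool_pos: [460.4, 122.1, 205.0]
tcp_rot: [179.5, -0.1, 83.8]
ft_force: [-0.0, 0.8, -0.1]
finger_gap: 42.7
grip_force: 0.0
```

```bash
python3 - <<'E'
from h import *
s=sense(); print(s["tool_pos"],s["tcp_rot"])
t=snapshot("top"); w=snapshot("wrist")
for o in coppers(t): 
    if o[2][0]<800: print("top",o)
m=finder.trace("bar_center","wrist")[0]; print(m["confidence"])
for v in range(100,380,10):
    xs=np.nonzero(m["mask"][v])[0]
    if len(xs)>3: a=at(w,xs[0],v,16,True)[:2];b=at(w,xs[-1]+1,v,16,True)[:2]; print(v,a.round(1),b.round(1))
E
```

```text
[460.39587941 122.06724881 205.01503334] [ 1.79493858e+02 -1.34430784e-01  8.37570881e+01]
top ([251.0, 175.0], 213, [646.4, 8.9], [33.4, 49.3], -11.5)
top ([329.0, 175.0], 223, [642.3, -201.1], [33.3, 50.2], -7.3)
0.79
130 [456.9 174.2] [468.9 172.9]
140 [453.5 163.4] [468.8 161.7]
150 [452.2 152.3] [466.5 150.7]
160 [450.9 141.1] [466.5 139.4]
170 [449.7 129.8] [465.3 128.1]
180 [448.4 118.4] [464.1 116.7]
190 [447.  106.8] [462.9 105.1]
200 [445.7  95.1] [461.7  93.3]
210 [445.4  82.9] [460.4  81.3]
220 [445.2  70.5] [458.   69.1]
230 [442.5  58.1] [457.9  56.4]
240 [441.   45.2] [456.6  43.5]
250 [439.5  31.9] [455.2  30.2]
260 [437.8  18.2] [453.8  16.4]
270 [437.4   3.8] [452.4   2.2]
280 [435.7 -10.9] [450.9 -12.6]
290 [433.8 -26.3] [449.4 -28. ]
300 [435.9 -42.8] [445.1 -43.8]
```

Emit:
send_rows([
  [[1.5,-0.9,0],[0,0,-0.03]],
  [[3,-1.9,0],[0,0,-0.066]],
  [[4.5,-2.8,-0.5],[0,0,-0.066]],
  [[6.15,-3.77,-1.2],[0,0,-0.066]],
  [[6.15,-3.77,-1.8],[0,0,-0.066]],
  [[6.15,-3.77,-1.8],[0,0,-0.066]],
  [[6.15,-3.77,-1.8],[0,0,-0.066]],
], fingers=0)

```text
time: 13.85
tool_pos: [641.3, 9.4, 146.3]
tcp_rot: [180.0, -0.0, 80.0]
ft_force: [-0.1, 0.4, -0.2]
finger_gap: 85.5
grip_force: 0.0
```

```bash
python3 - <<'E'
from h import *
s=sense(); print(s["tool_pos"],s["tcp_rot"],s["finger_gap"])
w=snapshot("wrist"); save(w,"w3.png",k=1.5)
for o in coppers(w,True): print(o)
for f in finder.pinpoint("coil0_center","wrist"):
    u,v=f["at"][0]*512,f["at"][1]*384; print(round(f["confidence"],2),round(u),round(v),at(w,u,v,25,True).round(1)[:2])
E
```

```text
[641.2639163    9.3678148  146.34938451] [ 1.79999149e+02 -1.34267566e-02  8.00198083e+01] 85.45725942202134
([404.0, 38.0], 158, [788.2, 128.9], [3.2, 46.6], -80.2)
([410.0, 36.0], 151, [795.5, 130.8], [3.5, 45.0], -80.5)
([397.0, 39.0], 161, [780.9, 127.2], [3.4, 46.2], -80.3)
([390.0, 41.0], 163, [773.4, 125.5], [3.3, 45.8], -80.4)
([148.0, 160.0], 169, [553.2, 58.3], [3.1, 47.4], -71.4)
([141.0, 163.0], 167, [545.9, 56.3], [3.3, 47.8], -71.2)
([133.0, 165.0], 90, [538.0, 56.4], [3.2, 26.9], -71.1)
([267.0, 195.0], 2181, [647.3, 9.7], [32.8, 48.8], -11.3)
([116.0, 348.0], 544, [439.4, -150.0], [63.1, 27.2], 84.0)
```

View pics/w3.png

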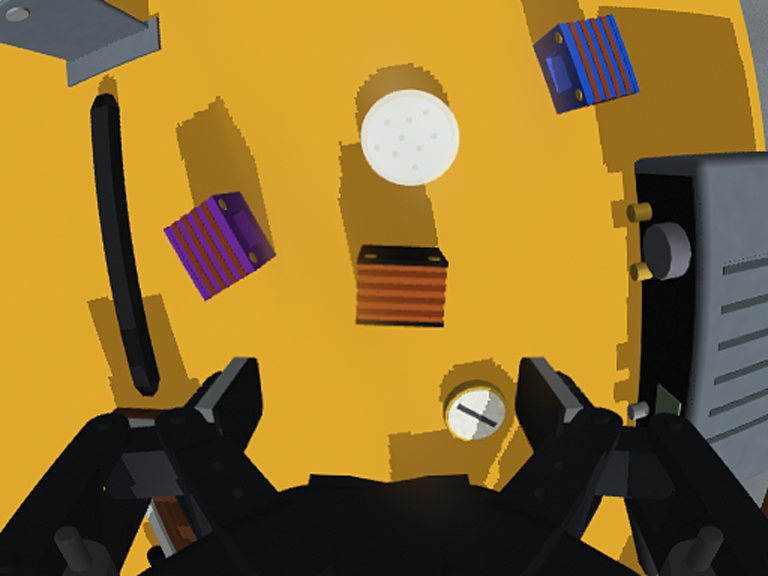

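Emit:
send_rows([
  [[0.18,0.01,-1],[0,0,-0.023]],
  [[0.18,0.01,-2],[0,0,-0.023]],
  [[0.18,0.01,-3],[0,0,-0.023]],
  [[0.18,0.01,-3.8],[0,0,-0.023]],
  [[0.18,0.01,-4.2],[0,0,-0.023]],
  [[0.18,0.01,-4.44],[0,0,-0.023]],
  [[0.18,0.01,-4.44],[0,0,-0.023]],
  [[0.18,0.01,-4.44],[0,0,-0.023]],
])

```text
time: 14.95
tool_pos: [648.2, 8.8, 13.9]
tcp_rot: [179.9, -0.0, 78.7]
ft_force: [-0.1, -0.9, 0.4]
finger_gap: 85.4
grip_force: 0.0
```

Emit:
send_rows([
  [[0,0,0],[0,0,0]],
  [[0,0,0],[0,0,0]],
  [[0,0,0],[0,0,0]],
  [[0,0,0],[0,0,0]],
  [[0,0,0],[0,0,0]],
  [[0,0,0],[0,0,0]],
  [[0,0,0],[0,0,0]],
], fingers=1, squeeze=60)

```text
time: 15.82
tool_pos: [647.9, 8.8, 13.3]
tcp_rot: [179.9, -0.0, 78.7]
ft_force: [0.3, -0.8, 5.5]
finger_gap: 49.3
grip_force: 63.1
```

Emit:
send_rows([
  [[0,0,1],[0,0,0]],
  [[0,0,2.3],[0,0,0]],
  [[-0.5,-0.4,3.6],[0,0,0]],
  [[-2,-1.6,3.8],[0,0,0.04]],
  [[-3.5,-2.9,3.8],[0,0,0.089]],
  [[-5,-4.1,3.8],[0,0,0.089]],
  [[-6.5,-5.3,3.8],[0,0,0.089]],
  [[-7.32,-5.94,3.8],[0,0,0.089]],
  [[-7.32,-5.94,3.8],[0,0,0.089]],
  [[-7.32,-5.94,3.8],[0,0,0.089]],
])

```text
time: 17.08
tool_pos: [427.8, -169.1, 126.3]
tcp_rot: [-180.0, -0.0, 83.7]
ft_force: [0.3, 0.5, -2.2]
finger_gap: 49.6
grip_force: 63.2
```

```bash
python3 - <<'E'
from h import *
s=sense(); print(s["tool_pos"],s["tcp_rot"],s["finger_gap"],s["ft_force"])
w=snapshot("wrist"); save(w,"w4.png",k=1.5)
E
```

```text
[ 427.80719884 -169.07038899  126.26763072] [-1.79985423e+02 -2.78961306e-02  8.37280593e+01] 49.58825996771881 [ 0.34987803  0.45359734 -2.17427438]
```

View pics/w4.png

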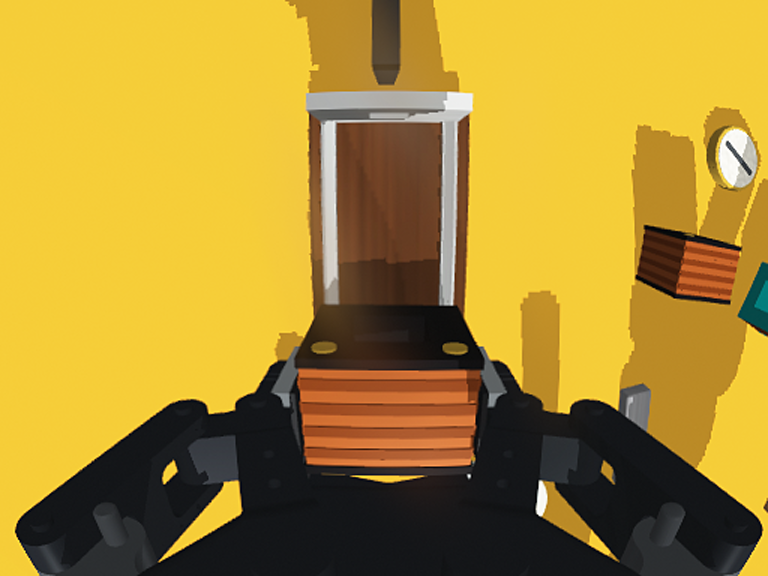

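Emit:
send_rows([
  [[0,0,-0.8],[0,0,0]],
  [[0,0,-1.6],[0,0,0]],
  [[0,0,-2.3],[0,0,0]],
  [[0,0,-2.7],[0,0,0]],
  [[0,0,-2.95],[0,0,0]],
  [[0,0,-3.05],[0,0,0]],
  [[0,0,-3.05],[0,0,0]],
])

```text
time: 18.0
tool_pos: [428.1, -169.5, 35.5]
tcp_rot: [180.0, 0.0, 83.8]
ft_force: [-0.2, 1.0, -2.0]
finger_gap: 49.2
grip_force: 63.2
```

Emit:
send_rows([
  [[0,0,-0.04],[0,0,0]],
  [[0,0,-0.08],[0,0,0]],
  [[0,0,-0.08],[0,0,0]],
  [[0,0,-0.08],[0,0,0]],
])

```text
time: 18.5
tool_pos: [428.1, -169.7, 33.2]
tcp_rot: [180.0, 0.0, 83.7]
ft_force: [-2.0, -0.5, 3.5]
finger_gap: 49.0
grip_force: 63.5
```

Emit:
send_rows([
  [[0,0,0],[0,0,0]],
  [[0,0,0],[0,0,0]],
  [[0,0,0],[0,0,0]],
  [[0,0,0],[0,0,0]],
  [[0,0,1.2],[0,0,0]],
  [[0,0,2.8],[0,0,0]],
  [[0.8,0,3.8],[0,0,0.02]],
  [[2.5,-0.3,4.2],[0,0,0.04]],
  [[4.2,-0.6,4.2],[0,0,0.04]],
  [[5.9,-1,3.8],[0,0,0.04]],
], fingers=0)

```text
time: 19.75
tool_pos: [607.5, -199.9, 148.2]
tcp_rot: [179.8, 0.1, 86.1]
ft_force: [0.2, -0.0, 0.2]
finger_gap: 85.3
grip_force: 0.0
```

Emit:
send_rows([
  [[1.2,-0.07,0],[0,0,0]],
  [[1.2,-0.07,0],[0,0,0]],
  [[1.2,-0.07,0],[0,0,0]],
])

```text
time: 20.12
tool_pos: [640.1, -201.3, 146.2]
tcp_rot: [-179.9, -0.0, 86.1]
ft_force: [0.0, 0.1, 0.9]
finger_gap: 85.5
grip_force: 0.0
```

```bash
python3 - <<'E'
from h import *
s=sense(); print(s["tool_pos"],s["tcp_rot"],s["finger_gap"])
t=snapshot("top")
for o in coppers(t): 
    if o[2][0]<800: print("top",o)
w=snapshot("wrist"); save(w,"w5.png",k=1.5)
for o in coppers(w,True):
    if o[1]>300:print(o)
E
```

```text
[ 640.10851507 -201.32187208  146.22777148] [-1.79932919e+02 -1.07453467e-02  8.60577580e+01] 85.51126301570672
([92.0, 146.0], 1986, [490.4, -148.5], [144.4, 15.7], 83.8)
([58.0, 120.0], 2608, [454.5, -114.0], [68.2, 47.3], 83.9)
([239.0, 161.0], 2331, [624.2, -170.7], [34.6, 48.6], -11.8)
([48.0, 182.0], 2055, [427.0, -172.4], [38.7, 92.0], -1.7)
([68.0, 207.0], 592, [445.6, -197.2], [24.1, 48.2], -2.2)
```

View pics/w5.png

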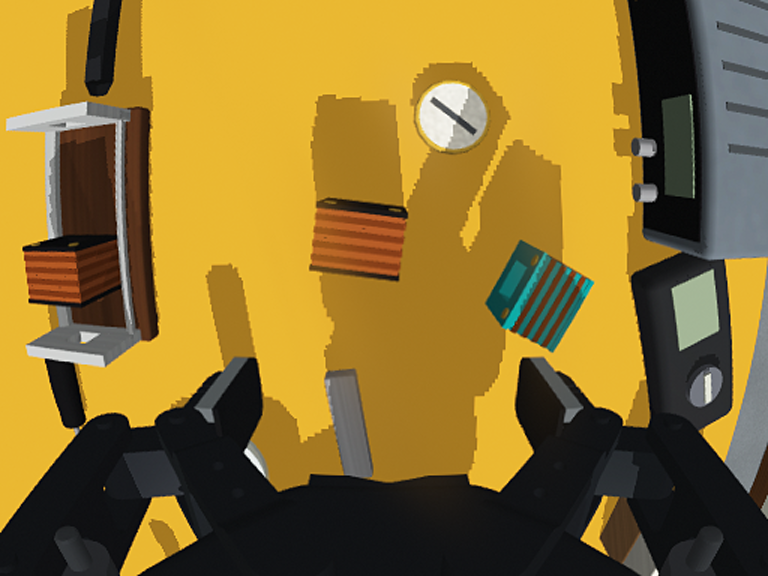

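The second coil has been knocked to about (624,-171) with yaw -12°. It shows at (358,240) in the picture and is still copper. The first coil stands in the stand at (65,270). I'll go to the coil's new place.

Emit:
send_rows([
  [[-0.53,1.02,0],[0,0,-0.137]],
  [[-0.53,1.02,-1],[0,0,-0.137]],
  [[-0.53,1.02,-2],[0,0,-0.137]],
  [[-0.53,1.02,-3],[0,0,-0.137]],
  [[-0.53,1.02,-3.8],[0,0,-0.137]],
  [[-0.53,1.02,-4.25],[0,0,-0.137]],
  [[-0.53,1.02,-4.42],[0,0,-0.137]],
  [[-0.53,1.02,-4.42],[0,0,-0.137]],
  [[-0.53,1.02,-4.42],[0,0,-0.137]],
])

```text
time: 21.35
tool_pos: [625.7, -171.2, 15.4]
tcp_rot: [179.9, 0.0, 78.2]
ft_force: [-0.2, -0.0, -0.7]
finger_gap: 85.6
grip_force: 0.0
```

```bash
python3 - <<'E'
from h import *
w=snapshot("wrist")
for o in coppers(w,True):
    if o[1]>300:print(o)
E
```

```text
([22.0, 216.0], 3716, [512.0, -124.7], [94.9, 20.2], 83.3)
([469.0, 240.0], 311, [729.1, -179.5], [3.5, 44.7], -37.7)
([256.0, 272.0], 7933, [624.6, -166.6], [38.4, 49.3], -11.8)
([10.0, 297.0], 1096, [466.3, -175.2], [70.9, 22.9], 48.1)
```

Emit:
send_rows([
  [[0,0,0],[0,0,0]],
  [[0,0,0],[0,0,0]],
  [[0,0,0],[0,0,0]],
  [[0,0,0],[0,0,0]],
  [[0,0,0],[0,0,0]],
  [[0,0,0],[0,0,0]],
  [[0,0,0],[0,0,0]],
], fingers=1, squeeze=60)

```text
time: 22.28
tool_pos: [625.2, -171.0, 14.6]
tcp_rot: [180.0, 0.0, 78.2]
ft_force: [0.9, 0.1, 5.6]
finger_gap: 49.5
grip_force: 63.4
```

Emit:
send_rows([
  [[0,0,1],[0,0,0]],
  [[0,0,2.3],[0,0,0]],
  [[-0.5,0.1,3.6],[0,0,0]],
  [[-2,0.5,3.8],[0,0,0.05]],
  [[-3.7,0.9,3.8],[0,0,0.097]],
  [[-5.3,1.3,3.8],[0,0,0.097]],
  [[-6.4,1.58,3.8],[0,0,0.097]],
  [[-6.4,1.58,3.8],[0,0,0.097]],
  [[-6.4,1.58,3.8],[0,0,0.097]],
])

```text
time: 23.4
tool_pos: [433.0, -123.5, 128.0]
tcp_rot: [180.0, 0.0, 83.7]
ft_force: [0.6, 0.3, -2.3]
finger_gap: 49.0
grip_force: 63.4
```

```bash
python3 - <<'E'
from h import *
s=sense(); print(s["tool_pos"],s["tcp_rot"],s["finger_gap"],s["ft_force"])
w=snapshot("wrist"); save(w,"w6.png",k=1.5)
E
```

```text
[ 433.00668152 -123.5440847   127.95403463] [1.79983412e+02 1.62078306e-03 8.37438329e+01] 49.033302642336075 [ 0.60159721  0.30763727 -2.28799599]
```

View pics/w6.png

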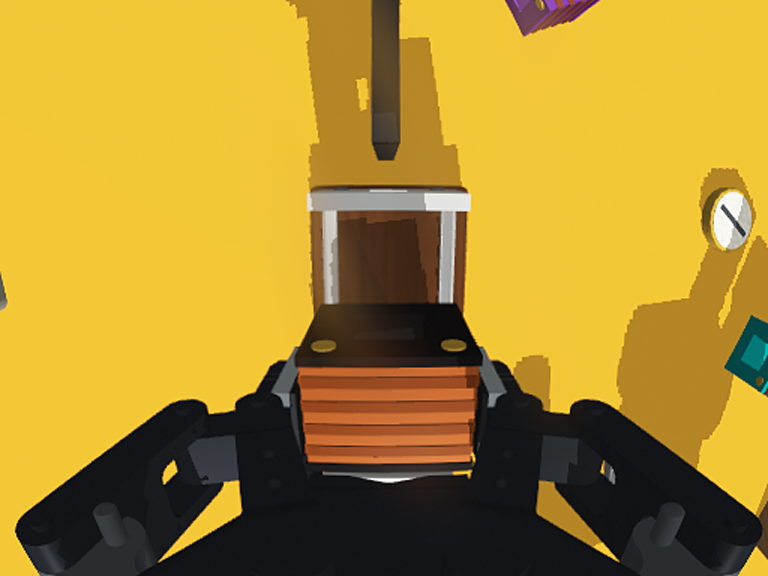

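Emit:
send_rows([
  [[0,0,-0.8],[0,0,0]],
  [[0,0,-1.6],[0,0,0]],
  [[0,0,-2.3],[0,0,0]],
  [[0,0,-2.7],[0,0,0]],
  [[0,0,-2.95],[0,0,0]],
  [[0,0,-3.05],[0,0,0]],
  [[0,0,-3.09],[0,0,0]],
  [[0,0,-3.09],[0,0,0]],
])

```text
time: 24.45
tool_pos: [433.2, -123.6, 35.9]
tcp_rot: [180.0, 0.0, 83.8]
ft_force: [-0.4, -0.1, -2.0]
finger_gap: 49.1
grip_force: 63.4
```

Emit:
send_rows([
  [[0,0,-0.03],[0,0,0]],
  [[0,0,-0.04],[0,0,0]],
  [[0,0,-0.04],[0,0,0]],
])

```text
time: 24.82
tool_pos: [433.1, -123.5, 34.5]
tcp_rot: [180.0, 0.0, 83.8]
ft_force: [-1.6, 0.8, 2.3]
finger_gap: 49.4
grip_force: 63.8
```

Emit:
send_rows([
  [[0,0,0],[0,0,0]],
  [[0,0,0],[0,0,0]],
  [[0,0,0],[0,0,0]],
  [[0,0,0],[0,0,0]],
  [[0,0,1.2],[0,0,0]],
  [[0,0,2.8],[0,0,0]],
  [[0.1,1,3.8],[0,0,0]],
  [[0.3,2.8,4.2],[0,0,0]],
  [[0.5,4.6,4.2],[0,0,0]],
  [[0.65,6.4,4.2],[0,0,0]],
], fingers=0.1)

```text
time: 26.08
tool_pos: [452.6, 70.1, 160.7]
tcp_rot: [179.9, -0.0, 83.7]
ft_force: [0.1, 1.1, -1.4]
finger_gap: 76.9
grip_force: 0.0
```

Emit:
send_rows([
  [[0.15,1.78,-0.5],[0,0,0]],
  [[0.15,1.78,-1],[0,0,0]],
  [[0.15,1.78,-1],[0,0,0]],
  [[0.15,1.78,-1],[0,0,0]],
], fingers=0.5)

```text
time: 26.58
tool_pos: [457.0, 120.9, 130.5]
tcp_rot: [180.0, 0.0, 83.7]
ft_force: [-0.3, -0.5, -0.0]
finger_gap: 42.4
grip_force: 0.0
```

```bash
python3 - <<'E'
from h import *
s=sense(); print(s["tool_pos"],s["tcp_rot"],s["finger_gap"])
w=snapshot("wrist"); save(w,"w7.png",k=1.5)
m=finder.trace("bar_center","wrist")[0]; print(m["confidence"])
for v in range(100,380,12):
    xs=np.nonzero(m["mask"][v])[0]
    if len(xs)>3: a=at(w,xs[0],v,16,True)[:2];b=at(w,xs[-1]+1,v,16,True)[:2]; print(v,((a+b)/2).round(1))
for o in coppers(w,True):
    if o[1]>300:print(o)
E
```

```text
[457.04674414 120.86750575 130.51768163] [1.79991923e+02 1.59409552e-02 8.36748287e+01] 42.41899566381173
0.8
124 [463.5 180.4]
136 [462.  170.1]
148 [461.3 159.7]
160 [460.1 149.2]
172 [459.  138.6]
184 [457.8 127.8]
196 [456.2 116.9]
208 [455.8 105.5]
220 [454.1  94.1]
232 [452.4  82.3]
244 [451.1  70. ]
256 [449.7  57.3]
268 [448.7  44. ]
280 [447.7  30.1]
292 [446.2  15.6]
304 [4.445e+02 2.000e-01]
316 [443.3 -16.1]
```

View pics/w7.png

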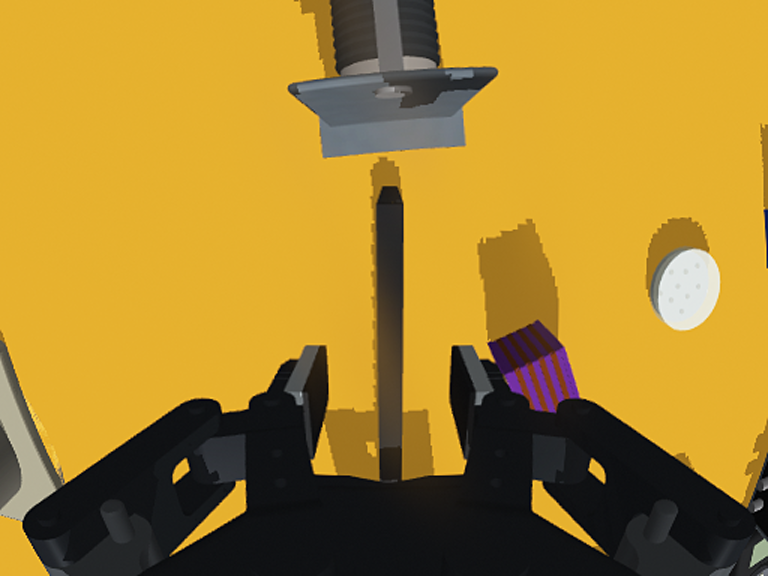

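Emit:
send_rows([
  [[0,0.02,-1],[0,0,0]],
  [[0,0.02,-2],[0,0,0]],
  [[0,0.02,-3],[0,0,0]],
  [[0,0.02,-3.8],[0,0,0]],
  [[0,0.02,-4.1],[0,0,0]],
  [[0,0.02,-4.22],[0,0,0]],
  [[0,0.02,-4.25],[0,0,0]],
  [[0,0.02,-4.25],[0,0,0]],
])

```text
time: 27.68
tool_pos: [457.6, 122.6, 3.6]
tcp_rot: [179.9, -0.0, 83.7]
ft_force: [-0.9, 0.3, 0.7]
finger_gap: 42.5
grip_force: 0.0
```

Emit:
send_rows([
  [[0,0,0],[0,0,0]],
  [[0,0,0],[0,0,0]],
  [[0,0,0],[0,0,0]],
  [[0,0,0],[0,0,0]],
  [[0,0,0],[0,0,0]],
  [[0,0,0],[0,0,0]],
  [[0,0,0],[0,0,0]],
], fingers=1, squeeze=115)

```text
time: 28.55
tool_pos: [457.4, 122.7, 3.6]
tcp_rot: [179.9, -0.0, 83.8]
ft_force: [-2.0, -0.2, 7.3]
finger_gap: 12.3
grip_force: 113.6
```

Emit:
send_rows([
  [[0,0,0.3],[0,0,0]],
  [[0.02,0,0.7],[0,0,0]],
  [[0.05,0,1.0],[0,0,0]],
  [[0.05,0,1.18],[0,0,0]],
  [[0.05,0,1.18],[0,0,0]],
  [[0.05,0,1.18],[0,0,0]],
])

```text
time: 29.3
tool_pos: [458.1, 122.5, 37.8]
tcp_rot: [-180.0, 0.0, 83.8]
ft_force: [0.2, -0.3, -3.2]
finger_gap: 12.5
grip_force: 112.7
```

```bash
python3 - <<'E'
from h import *
s=sense(); print(s["tool_pos"],s["tcp_rot"],s["ft_force"],s["wrist_torque"],s["finger_gap"])
t=snapshot("scene"); tt=snapshot("top"); w=snapshot("wrist")
# predicted pixel positions
S=np.array([430.6,-145.5]);uy=np.array([.107,.994])
def P(c,y,z,x=0,**k): q=S+uy*y+np.array([.994,-.107])*x; return np.round(proj(c,[*q,z],**k),1)
bar_tip=[np.array([458.8,122])-uy*170,43.5]
print("tip pred",np.round(proj(t,[*bar_tip[0],43.5]),1))
im=cv2.resize(t["img"][110:230,215:335],(800//2*1,400),interpolation=cv2.INTER_CUBIC)[:,:,::-1]
im2=cv2.resize(w["img"][100:384,130:414],(400,400))[:,:,::-1]
cv2.imwrite("pics/p3.png",np.hstack([im,im2]))
E
```

```text
[458.05021633 122.49006033  37.78704326] [-1.79970852e+02  7.08078245e-03  8.37521132e+01] [ 0.1825636  -0.28852282 -3.23541073] [ 1.56460446e-01 -3.94973258e-05 -4.92301986e-03] 12.453937203842216
tip pred [278.2 175.5]
```

View pics/p3.png

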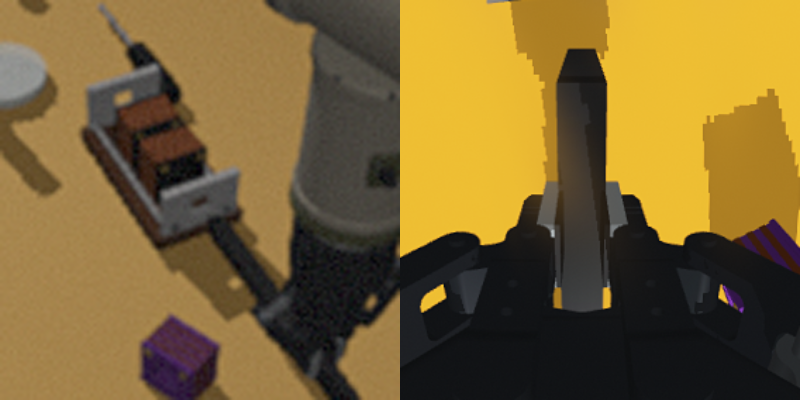

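```bash
cat > ov.py <<'E'
from h import *
# fit bar sag by comparing to the model: dark profile centre along image normal, for each camera
def prof(c,p0,p1,n=12,w=9):
    g=cv2.GaussianBlur(cv2.cvtColor(c["img"],cv2.COLOR_RGB2GRAY),(0,0),.6).astype(float); out=[]
    a=np.array(proj(c,p0));b=np.array(proj(c,p1));d=(b-a)/np.linalg.norm(b-a);nn=np.array([-d[1],d[0]])
    for i in range(n):
        q=a+(b-a)*i/(n-1); L=np.arange(-w,w+.1,.25); pts=q+L[:,None]*nn
        v=cv2.remap(g.astype(np.float32),pts[:,0].astype(np.float32)[None],pts[:,1].astype(np.float32)[None],1)[0]
        out.append((np.round(q,1).tolist(),[int(x) for x in v[::4]]))
    return nn,out
E
python3 - <<'E'
from ov import *
s=sense()["tool_pos"]; uy=np.array([.109,.994]); q=np.array(s[:2])
t=snapshot("scene"); T=snapshot("top")
for nm,c in (("scene",t),("top",T)):
    p0=[*(q-uy*30),s[2]+4.4];p1=[*(q-uy*175),s[2]+4.4]
    nn,o=prof(c,p0,p1); print(nm,nn.round(2)); 
    for x in o: print(x)
    print("dz10->",np.subtract(proj(c,np.add(p1,[0,0,10])),proj(c,p1)).round(2),"dx10",np.subtract(proj(c,np.add(p1,[10,0,0])),proj(c,p1)).round(2))
E
```

```text
scene [ 0.81 -0.59]
([303.7, 210.1], [133, 127, 104, 58, 27, 20, 21, 24, 25, 28, 30, 29, 26, 22, 24, 22, 22, 22, 22])
([301.4, 206.9], [131, 113, 73, 34, 18, 20, 26, 33, 37, 37, 35, 30, 22, 21, 23, 21, 21, 25, 21])
([299.0, 203.6], [130, 110, 75, 44, 40, 41, 41, 41, 42, 46, 42, 42, 37, 30, 23, 21, 23, 22, 21])
([296.6, 200.4], [131, 114, 74, 53, 54, 58, 54, 50, 51, 54, 56, 54, 55, 49, 40, 37, 34, 29, 22])
([294.3, 197.2], [85, 83, 80, 78, 74, 57, 33, 26, 29, 33, 31, 31, 43, 62, 77, 80, 90, 90, 71])
([291.9, 194.0], [80, 80, 82, 82, 79, 60, 35, 22, 29, 33, 32, 35, 45, 65, 79, 94, 116, 131, 134])
([289.6, 190.7], [83, 96, 118, 129, 117, 82, 41, 21, 26, 33, 34, 35, 45, 65, 83, 106, 126, 134, 134])
([287.2, 187.5], [83, 82, 81, 81, 76, 59, 34, 26, 28, 31, 30, 31, 44, 68, 94, 121, 131, 134, 133])
([284.8, 184.3], [82, 82, 83, 83, 77, 58, 34, 25, 26, 33, 33, 32, 44, 67, 78, 81, 91, 114, 132])
([282.5, 181.1], [81, 81, 81, 82, 78, 59, 34, 25, 30, 34, 33, 35, 49, 70, 80, 85, 104, 127, 135])
([280.1, 177.8], [82, 81, 81, 78, 74, 59, 37, 28, 28, 32, 33, 33, 34, 33, 32, 32, 40, 63, 98])
([277.8
[... 697 characters left out ...]
[119, 117, 118, 120, 119, 108, 81, 59, 52, 51, 53, 58, 72, 85, 91, 96, 105, 116, 119])
([249.4, 249.2], [98, 92, 92, 92, 89, 81, 65, 54, 52, 53, 53, 56, 69, 85, 92, 92, 92, 93, 93])
([254.3, 249.7], [95, 93, 92, 92, 91, 84, 67, 56, 52, 52, 53, 60, 77, 96, 108, 109, 100, 94, 93])
([259.3, 250.2], [92, 92, 92, 91, 89, 81, 64, 54, 51, 51, 53, 60, 76, 97, 103, 98, 94, 93, 92])
([264.2, 250.7], [93, 93, 93, 93, 91, 83, 66, 56, 52, 51, 52, 58, 73, 86, 91, 92, 92, 93, 93])
([269.2, 251.2], [93, 93, 92, 92, 90, 82, 64, 51, 48, 49, 49, 56, 73, 87, 92, 93, 93, 93, 93])
([274.1, 251.7], [93, 93, 92, 92, 93, 92, 91, 87, 85, 85, 86, 90, 92, 92, 93, 92, 92, 92, 92])
dz10-> [ 0.14 -0.13] dx10 [-0.05 -3.81]
```

```bash
python3 - <<'E'
from h import *
T=snapshot("top")
for o in coppers(T,ztop=70)+coppers(snapshot("scene"),ztop=70):
    if o[2][0]<800: print(o)
# cheek near: bright pixels profile at z=70 along cheek
g=T["img"].min(2); S=np.array([430.6,-145.5]);uy=np.array([.109,.994]);ux=np.array([.994,-.109])
for y in (77,-77):
    L=np.arange(-48,48.1,3); print(y,[int(g[int(round(v)),int(round(u))]) for u,v in (proj(T,[*(S+uy*y+ux*l),70]) for l in L)])
E
```

```text
([303.0, 253.0], 262, [433.0, -123.3], [33.4, 48.9], -1.6)
([320.0, 255.0], 268, [426.4, -169.4], [33.5, 51.3], -1.7)
([257.0, 145.0], 159, [441.3, -164.9], [81.7, 43.3], 13.6)
([264.0, 155.0], 176, [447.3, -118.7], [76.2, 46.1], 14.5)
([254.0, 170.0], 93, [500.7, -84.8], [101.6, 11.8], 83.7)
77 [50, 36, 34, 38, 131, 138, 138, 137, 137, 140, 142, 140, 140, 138, 139, 135, 135, 137, 136, 138, 138, 139, 137, 138, 137, 137, 137, 134, 96, 53, 47, 52, 52]
-77 [48, 51, 50, 57, 97, 134, 133, 134, 133, 137, 139, 140, 138, 139, 139, 138, 138, 135, 135, 133, 133, 136, 137, 139, 138, 138, 138, 137, 99, 60, 53, 54, 51]
```

Emit:
send_rows([
  [[0.06,0,0.08],[0,0,0]],
  [[0.06,0,0.08],[0,0,0]],
  [[0.02,-0.33,0.08],[0,0,0]],
  [[-0.01,-0.66,0.08],[0,0,0]],
  [[-0.05,-1.0,0.08],[0,0,0]],
  [[-0.09,-1.33,0.08],[0,0,0]],
  [[-0.12,-1.66,0.08],[0,0,0]],
  [[-0.12,-1.66,0.08],[0,0,0]],
])

```text
time: 30.65
tool_pos: [454.7, 72.0, 40.5]
tcp_rot: [180.0, 0.0, 83.7]
ft_force: [-0.3, 0.7, -2.0]
finger_gap: 12.6
grip_force: 112.7
```

Emit:
send_rows([
  [[-0.04,-0.33,0],[0,0,0]],
  [[-0.08,-0.66,0],[0,0,0]],
  [[-0.12,-1.0,0],[0,0,0]],
  [[-0.16,-1.33,0],[0,0,0]],
  [[-0.19,-1.66,0],[0,0,0]],
  [[-0.23,-2.0,0],[0,0,0]],
  [[-0.23,-2.0,0],[0,0,0]],
])

```text
time: 31.52
tool_pos: [447.8, 12.0, 40.5]
tcp_rot: [180.0, 0.0, 83.7]
ft_force: [-0.3, 0.5, -2.9]
finger_gap: 12.8
grip_force: 112.7
```

Emit:
send_rows([
  [[-0.04,-0.33,0],[0,0,0]],
  [[-0.08,-0.66,0],[0,0,0]],
  [[-0.12,-1.0,0],[0,0,0]],
  [[-0.15,-1.33,0],[0,0,0]],
  [[-0.19,-1.66,0],[0,0,0]],
  [[-0.22,-2.02,0],[0,0,0]],
  [[-0.22,-2.02,0],[0,0,0]],
  [[-0.22,-2.02,0],[0,0,0]],
])

```text
time: 32.52
tool_pos: [441.2, -47.8, 40.5]
tcp_rot: [-180.0, -0.0, 83.7]
ft_force: [0.4, -0.1, -2.4]
finger_gap: 12.9
grip_force: 112.7
```

Emit:
send_rows([
  [[0,0,-0.05],[0,0,0]],
  [[0,0,-0.05],[0,0,0]],
])

```text
time: 32.78
tool_pos: [441.2, -47.6, 38.9]
tcp_rot: [-180.0, -0.0, 83.8]
ft_force: [0.2, -0.4, -2.4]
finger_gap: 12.8
grip_force: 112.8
```

Emit:
send_rows([
  [[0,0,0],[0,0,0]],
  [[0,0,0],[0,0,0]],
  [[0,0,0],[0,0,0]],
  [[0,0,0],[0,0,0]],
  [[0.07,0.66,0],[0,0,0]],
  [[0.145,1.33,0],[0,0,0]],
  [[0.145,1.33,0],[0,0,0]],
  [[0.145,1.33,0],[0,0,0]],
], fingers=0.55)

```text
time: 33.78
tool_pos: [445.6, -8.3, 39.0]
tcp_rot: [180.0, 0.0, 83.8]
ft_force: [-1.0, -0.6, 1.0]
finger_gap: 38.6
grip_force: 0.0
```

```bash
python3 - <<'E'
from ov import *
s=sense(); print(s["tool_pos"],s["finger_gap"])
S=np.array([430.5,-145.5]);uy=np.array([.109,.994])
w=snapshot("wrist"); m=finder.trace("bar_center","wrist")[0]; ys,xs=np.nonzero(m["mask"]); print(m["confidence"],ys.min(),ys.max())
for v in range(ys.min(),ys.max(),10):
    x=np.nonzero(m["mask"][v])[0]; 
    if len(x): p=at(w,x.mean()+.5,v,50,True)[:2]; print(v,len(x),p.round(1),"stand y",round(float((p-S)@uy),1))
E
```

```text
[445.59390353  -8.29287078  39.00450657] 38.55498523405218
0.79 214 320
214 17 [446.5  13.1] stand y 159.4
224 27 [446.    8.1] stand y 154.4
234 32 [445.7   3. ] stand y 149.3
244 33 [445.4  -2.2] stand y 144.0
254 33 [444.8  -7.6] stand y 138.6
264 32 [444.  -13.2] stand y 133.0
274 32 [443.3 -19. ] stand y 127.1
284 31 [442.9 -25.1] stand y 121.1
294 31 [442.3 -31.3] stand y 114.8
304 32 [441.3 -37.9] stand y 108.1
314 30 [440.6 -44.8] stand y 101.2
```

Emit:
send_rows([
  [[0,0,-0.1],[0,0,0]],
  [[0,0,-0.1],[0,0,0]],
])

```text
time: 34.12
tool_pos: [445.3, -8.2, 35.6]
tcp_rot: [-180.0, 0.0, 83.7]
ft_force: [0.4, -0.1, -0.8]
finger_gap: 38.3
grip_force: 0.0
```

Emit:
send_rows([
  [[0,0,0],[0,0,0]],
  [[0,0,0],[0,0,0]],
  [[0,0,0],[0,0,0]],
  [[0,0,0],[0,0,0]],
  [[0,0,0],[0,0,0]],
  [[0,0,0],[0,0,0]],
], fingers=1, squeeze=80)

```text
time: 34.88
tool_pos: [445.7, -8.1, 36.1]
tcp_rot: [180.0, 0.0, 83.8]
ft_force: [-0.2, -1.1, 1.7]
finger_gap: 13.7
grip_force: 79.0
```

Emit:
send_rows([
  [[-0.02,-0.2,0],[0,0,0]],
  [[-0.04,-0.35,0],[0,0,0]],
  [[-0.055,-0.5,0],[0,0,0]],
  [[-0.055,-0.5,0],[0,0,0]],
])

```text
time: 35.38
tool_pos: [443.8, -23.8, 35.9]
tcp_rot: [-180.0, 0.0, 83.7]
ft_force: [0.0, -1.8, 0.2]
finger_gap: 14.0
grip_force: 78.9
```

Emit:
send_rows([
  [[-0.03,-0.3,0],[0,0,0]],
  [[-0.07,-0.6,0],[0,0,0]],
  [[-0.09,-0.8,0],[0,0,0]],
  [[-0.1,-0.91,0],[0,0,0]],
  [[-0.1,-0.91,0],[0,0,0]],
  [[-0.1,-0.91,0],[0,0,0]],
])

```text
time: 36.12
tool_pos: [440.9, -50.6, 36.0]
tcp_rot: [180.0, 0.0, 83.8]
ft_force: [0.2, -1.5, -0.8]
finger_gap: 14.1
grip_force: 78.9
```

Emit:
send_rows([
  [[0,0,0],[0,0,0]],
  [[0,0,0],[0,0,0]],
  [[0,0,0],[0,0,0]],
  [[0,0,0],[0,0,0]],
  [[0,0,1.5],[0,0,0]],
  [[0,0,3.3],[0,0,0]],
  [[0,0,5.2],[0,0,0]],
  [[0.2,1.5,7],[0,0,0]],
  [[0.3,3,8],[0,0,0]],
  [[0.3,3,8],[0,0,0]],
], fingers=0.55)

```text
time: 37.38
tool_pos: [451.7, 42.4, 279.9]
tcp_rot: [179.6, -0.1, 84.0]
ft_force: [0.2, -0.4, -0.1]
finger_gap: 38.5
grip_force: 0.0
```

```bash
cat > chk.py <<'E'
from ov import *
s=sense(); print(s["tool_pos"],s["finger_gap"])
S=np.array([430.5,-145.5]);uy=np.array([.109,.994]);ux=np.array([.994,-.109])
for n,fi in (("wrist",True),("top",False)):
    w=snapshot(n); g=w["img"].astype(int)
    for lo,hi in ((60,140),(-140,-60)):
        row=[]
        for y in range(lo,hi+1,2):
            u,v=proj(w,[*(S+uy*y),43],*([True] if fi else [])); 
            row.append(int(g[int(round(v)),int(round(u))].max()) if 0<=v<384 and 0<=u<512 else -1)
        print(n,lo,row)
    for o in coppers(w,fi,70):
        d=np.array(o[2])-S
        if abs(d@uy)<90 and abs(d@ux)<60: print(o,"stand x,y",(d@ux).round(1),(d@uy).round(1))
E
python3 chk.py
```

```text
[451.6653293   42.41884753 279.87581044] 38.45199570180894
wrist 60 [203, 199, 198, 200, 115, 101, 106, 105, 59, 60, 62, 62, 62, 62, 63, 62, 63, 63, 62, 63, 62, 60, 60, 60, 62, 61, 59, 55, 117, 157, 157, 157, 157, 157, 157, 157, 157, 156, 157, 157, 157]
wrist -140 [18, 19, 18, 18, 17, 18, 17, 18, 18, 18, 19, 18, 18, 18, 18, 18, 20, 18, 18, 19, 18, 18, 19, 19, 19, 19, 20, 19, 19, 17, 19, 19, 19, 18, 19, 19, 20, 19, 18, 20, 18]
([231.0, 287.0], 224, [396.5, -118.0], [95.1, 5.8], 83.7) stand x,y -36.8 23.6
([282.0, 288.0], 210, [467.8, -126.6], [97.1, 5.1], 84.0) stand x,y 35.0 22.9
([257.0, 290.0], 684, [432.4, -121.6], [32.3, 50.1], -6.1) stand x,y -0.7 24.0
([257.0, 314.0], 461, [427.8, -165.1], [26.7, 50.0], -6.4) stand x,y -0.5 -19.8
top 60 [47, 51, 51, 53, 67, 106, 106, 144, 143, 107, 107, 60, 51, 50, 50, 51, 50, 46, 46, 52, 52, 70, 70, 111, 142, 138, 138, 132, 132, 131, 131, 128, 128, 93, 93, 69, 110, 128, 128, 131, 130]
top -140 [162, 163, 163, 162, 163, 163, 163, 164, 162, 158, 131, 131, 64, 50, 48, 48, 56, 57, 56, 56, 57, 56, 54, 54, 55, 61, 88, 88, 142, 146, 123, 123, 79, 54, 51, 48, 48, 49, 47, 54, 54]
([303.0, 254.0], 276, [431.8, -124.6], [36.0, 51.1], -1.3) stand x,y -1.0 20.9
([321.0, 256.0], 273, [426.4, -169.4], [33.5, 51.5], -1.7) stand x,y -1.5 -24.2
```

Emit:
send_rows([
  [[-0.2,-1.5,1],[0,0,0]],
  [[-0.5,-3.3,1.6],[0,0,0]],
  [[-0.7,-4.5,1.6],[0,0,0]],
  [[-0.7,-4.5,1.6],[0,0,0]],
  [[-0.7,-4.5,1.6],[0,0,0]],
  [[-0.7,-4.5,1.6],[0,0,0]],
], fingers=0)

```text
time: 38.22
tool_pos: [428.8, -94.6, 323.2]
tcp_rot: [-179.9, -0.0, 83.8]
ft_force: [0.5, -0.2, -0.7]
finger_gap: 85.5
grip_force: 0.0
```

```bash
python3 chk.py; python3 - <<'E'
from h import *
w=snapshot("wrist"); im=w["img"][130:310,210:340][:,:,::-1]
cv2.imwrite("pics/fin.png",cv2.resize(im,None,fx=3.3,fy=3.3,interpolation=cv2.INTER_CUBIC))
E
```

```text
[428.75429238 -94.64883603 323.20574396] 85.50100229267689
wrist 60 [26, 25, 26, 35, 33, 62, 195, 194, 196, 199, 79, 28, 31, 31, 33, 33, 34, 34, 36, 37, 37, 40, 36, 40, 41, 40, 36, 81, 150, 149, 149, 149, 150, 150, 150, 150, 151, 151, 151, 151, 152]
wrist -140 [214, 214, 213, 214, 214, 214, 214, 213, 213, 214, 219, 171, 66, 72, 75, 74, 76, 76, 75, 74, 74, 73, 84, 184, 198, 194, 196, 177, 100, 103, 103, 56, 58, 59, 57, 57, 56, 55, 55, 54, 53]
([237.0, 163.0], 115, [398.7, -87.8], [37.0, 5.4], 83.2) stand x,y -37.9 53.9
([252.0, 158.0], 212, [419.6, -82.5], [21.7, 16.2], 83.8) stand x,y -17.7 61.4
([277.0, 158.0], 197, [452.9, -86.0], [21.8, 16.1], 84.2) stand x,y 15.8 61.6
([290.0, 194.0], 349, [465.8, -142.4], [128.8, 5.6], 83.9) stand x,y 34.8 6.9
([264.0, 185.0], 883, [431.8, -122.0], [32.4, 49.8], -6.1) stand x,y -1.3 23.5
([265.0, 219.0], 867, [426.8, -174.2], [44.0, 49.1], -6.8) stand x,y -0.5 -28.9
top 60 [128, 127, 127, 127, 128, 128, 128, 125, 104, 67, 67, 83, 126, 128, 128, 129, 128, 129, 129, 127, 119, 94, 94, 78, 77, 69, 69, 93, 116, 118, 118, 116, 117, 116, 116, 116, 115, 115, 115, 116, 117]
top -140 [118, 117, 117, 116, 118, 117, 117, 117, 115, 116, 118, 118, 115, 117, 116, 116, 114, 114, 112, 112, 114, 115, 115, 115, 113, 112, 115, 115, 113, 112, 110, 110, 112, 111, 111, 110, 110, 110, 110, 109, 109]
```

View pics/fin.png

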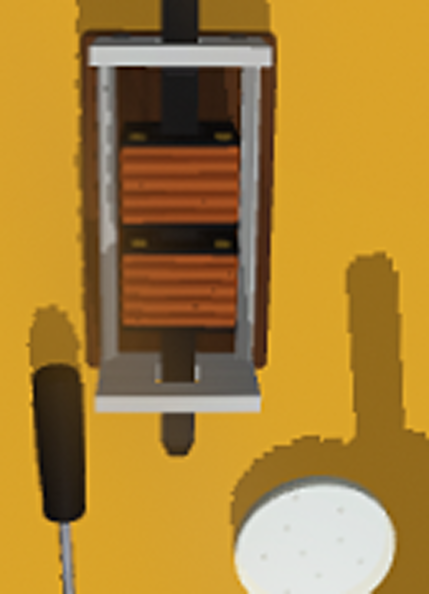

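The bar runs through both cheeks and both coils, with its lower end at (177,450) in the crop. The measured ends are at +114 and -117 mm, which is about equal. The dish and the screwdriver are undisturbed. Next is the rheostat.

Emit:
send_rows([
  [[0.1,2,0],[0,0,0.02]],
  [[0.3,4,0],[0,0,0.04]],
  [[0.5,6,0],[0,0,0.06]],
  [[0.7,8,0],[0,0,0.084]],
  [[0.9,10,-0.5],[0,0,0.084]],
  [[1.1,12,-1],[0,0,0.084]],
  [[1.3,14,-1.6],[0,0,0.084]],
  [[1.37,15.8,-2.2],[0,0,0.084]],
  [[1.37,15.8,-2.2],[0,0,0.084]],
  [[1.37,15.8,-2.2],[0,0,0.084]],
])

```text
time: 39.62
tool_pos: [469.6, 379.0, 257.8]
tcp_rot: [-180.0, 0.0, 88.7]
ft_force: [-0.8, 0.2, -0.2]
finger_gap: 85.4
grip_force: 0.0
```

```bash
cat > rh.py <<'E'
from h import *
s=sense(); print(s["tool_pos"],s["tcp_rot"],s["finger_gap"],s["ft_force"])
for n,fi in (("wrist",True),("top",False)):
    w=snapshot(n)
    for l,z in (("rheostat_knob",131),("rheostat",0)):
        for f in finder.pinpoint(l,n)[:2]:
            u,v=f["at"][0]*512,f["at"][1]*384; print(n,l,round(f["confidence"],2),round(u),round(v),at(w,u,v,z,fi).round(1)[:2])
    for f in finder.trace("rheostat_knob",n)[:1]:
        ys,xs=np.nonzero(f["mask"]); print("mask box px",xs.min(),xs.max(),ys.min(),ys.max(),"z148",[at(w,a,b,148,fi)[:2].round(1).tolist() for a,b in ((xs.min(),ys.min()),(xs.max()+1,ys.max()+1))])
    for f in finder.trace("rheostat",n)[:1]:
        ys,xs=np.nonzero(f["mask"]); P=np.array([at(w,a,b,120,fi)[:2] for a,b in zip(xs,ys)],np.float32)
        print("rheo",[p.round().tolist() for p in cv2.boxPoints(cv2.minAreaRect(P))])
E
python3 rh.py
```

```text
[469.6046117  378.98751057 257.79280473] [-1.79978376e+02  4.51975734e-02  8.86537995e+01] 85.37534739716521 [-0.8259001   0.15459989 -0.2204086 ]
wrist rheostat_knob 0.92 261 154 [471.3 410.7]
wrist rheostat 0.6 262 191 [472.3 343.2]
mask box px 249 275 133 171 z148 [[461.4, 431.6], [483.8, 397.4]]
rheo [[434.0, 221.0], [505.0, 219.0], [512.0, 471.0], [440.0, 472.0]]
top rheostat_knob 0.52 87 238 [472. 411.]
top rheostat 0.57 129 241 [471.6 348.1]
mask box px 80 99 232 244 z148 [[485.9, 420.9], [454.3, 370.7]]
rheo [[425.0, 179.0], [501.0, 178.0], [506.0, 461.0], [430.0, 463.0]]
```

Emit:
send_rows([
  [[0.06,1.07,-1],[0,0,0]],
  [[0.06,1.07,-2],[0,0,0]],
  [[0.06,1.07,-3],[0,0,0]],
  [[0.06,1.07,-3.8],[0,0,0]],
  [[0.06,1.07,-4.2],[0,0,0]],
  [[0.06,1.07,-4.36],[0,0,0]],
  [[0.06,1.07,-4.36],[0,0,0]],
], fingers=0.3)

```text
time: 41.0
tool_pos: [472.2, 411.0, 127.8]
tcp_rot: [180.0, -0.0, 88.6]
ft_force: [0.5, 0.8, -0.1]
finger_gap: 59.9
grip_force: 0.0
```

Emit:
send_rows([
  [[0,0,0],[0,0,0]],
  [[0,0,0],[0,0,0]],
  [[0,0,0],[0,0,0]],
  [[0,0,0],[0,0,0]],
  [[0,0,0],[0,0,0]],
  [[0,0,0],[0,0,0]],
  [[0,0,0],[0,0,0]],
], fingers=1, squeeze=25)

```text
time: 41.88
tool_pos: [473.5, 411.1, 128.5]
tcp_rot: [179.8, -0.1, 88.5]
ft_force: [5.4, -0.0, -0.1]
finger_gap: 17.6
grip_force: 31.4
```

Emit:
send_rows([
  [[0.02,-0.6,0],[0,0,0]],
  [[0.0,-1.2,0],[0,0,0]],
  [[-0.02,-1.8,0],[0,0,0]],
  [[-0.03,-2.4,0],[0,0,0]],
  [[-0.05,-3,0],[0,0,0]],
  [[-0.07,-3.6,0],[0,0,0]],
  [[-0.09,-4.3,0],[0,0,0]],
  [[-0.09,-4.3,0],[0,0,0]],
])

```text
time: 42.88
tool_pos: [470.6, 279.5, 128.4]
tcp_rot: [179.8, 0.0, 88.5]
ft_force: [6.4, -1.8, 5.3]
finger_gap: 17.6
grip_force: 32.0
```

Emit:
send_rows([
  [[-0.005,-0.15,0],[0,0,0]],
  [[-0.01,-0.3,0],[0,0,0]],
  [[-0.015,-0.45,0],[0,0,0]],
  [[-0.015,-0.45,0],[0,0,0]],
])

```text
time: 43.38
tool_pos: [470.3, 267.1, 128.4]
tcp_rot: [179.8, -0.0, 88.5]
ft_force: [6.9, -1.5, 4.3]
finger_gap: 17.3
grip_force: 31.9
```

Emit:
send_rows([
  [[0,-0.05,0],[0,0,0]],
  [[0,-0.1,0],[0,0,0]],
  [[0,-0.1,0],[0,0,0]],
])

```text
time: 43.75
tool_pos: [470.3, 264.5, 128.4]
tcp_rot: [179.8, -0.0, 88.5]
ft_force: [8.0, 0.5, 3.8]
finger_gap: 16.9
grip_force: 31.9
```

Emit:
send_rows([
  [[0,-0.05,0],[0,0,0]],
  [[0,-0.1,0],[0,0,0]],
  [[0,-0.1,0],[0,0,0]],
])

```text
time: 44.12
tool_pos: [470.2, 261.8, 128.4]
tcp_rot: [179.8, -0.1, 88.5]
ft_force: [8.3, 2.5, 3.5]
finger_gap: 17.2
grip_force: 31.8
```

Emit:
send_rows([
  [[0,-0.05,0],[0,0,0]],
  [[0,-0.1,0],[0,0,0]],
  [[0,-0.1,0],[0,0,0]],
])

```text
time: 44.5
tool_pos: [470.2, 261.5, 128.4]
tcp_rot: [179.7, -0.4, 88.6]
ft_force: [10.2, 15.7, -1.2]
finger_gap: 17.2
grip_force: 31.1
```

Emit:
send_rows([
  [[0,0,0],[0,0,0]],
  [[0,0,0],[0,0,0]],
  [[0,0,0],[0,0,0]],
  [[0,0,0],[0,0,0]],
  [[0,0,1.5],[0,0,0]],
  [[0,0,3],[0,0,0]],
  [[0,0,4.3],[0,0,0]],
  [[0,0,4.3],[0,0,0]],
  [[0,0,4.3],[0,0,0]],
], fingers=0.3)

```text
time: 45.62
tool_pos: [468.4, 259.2, 255.5]
tcp_rot: [-180.0, 0.0, 88.6]
ft_force: [0.8, -0.6, -0.7]
finger_gap: 60.0
grip_force: 0.0
```

```bash
python3 rh.py; python3 chk.py; python3 - <<'E'
from h import *
for c in ("top","scene"):
    s=snapshot(c)
    for n,z in (("coil0_center",45),("dish_a",0),("compass",0),("magnet",0),("screwdriver",0),("beaker",0)):
        for f in finder.pinpoint(n,c):
            if f["confidence"]>.4: print(c,n,round(f["confidence"],2),at(s,f["at"][0]*512,f["at"][1]*384,z)[:2].round())
E
```

```text
[468.44042303 259.18306774 255.46133754] [-1.79957630e+02  1.95294983e-02  8.85673785e+01] 60.04049106727894 [ 0.76185412 -0.64426506 -0.68964148]
wrist rheostat_knob 0.88 263 187 [471.2 260.6]
wrist rheostat 0.57 259 105 [469.6 341.1]
mask box px 248 273 163 204 z148 [[458.8, 286.4], [480.5, 248.6]]
rheo [[434.0, 222.0], [504.0, 221.0], [508.0, 441.0], [438.0, 442.0]]
top rheostat_knob 0.6 147 238 [471.1 263.6]
top rheostat 0.94 129 242 [470.6 348.3]
mask box px 142 157 235 244 z148 [[477.5, 270.4], [453.3, 230.9]]
rheo [[425.0, 179.0], [501.0, 178.0], [506.0, 456.0], [430.0, 457.0]]
[468.61970592 259.27633291 255.92721149] 59.78393913684526
wrist 60 [18, 17, 17, 18, 19, 18, 18, 18, 19, 19, 18, 18, 18, 18, 18, 18, 19, 19, 19, 19, 19, 18, 19, 17, 18, 17, 18, 18, 18, 19, 18, 17, 18, 17, 17, 18, 19, 18, 18, 18, 18]
wrist -140 [-1, -1, -1, -1, -1, -1, -1, -1, -1, -1, -1, -1, -1, -1, -1, -1, -1, -1, -1, -1, -1, -1, -1, -1, -1, -1, -1, -1, -1, -1, -1, -1, -1, -1, -1, -1, -1, -1, -1, -1, -1]
top 60 [52, 55, 55, 54, 68, 108, 108, 144, 141, 110, 110, 60, 54, 51, 51, 53, 54, 52, 52, 54, 54, 5
[... 185 characters left out ...]
 57, 57, 57, 54, 57, 57, 56, 60, 92, 92, 141, 144, 124, 124, 79, 53, 51, 51, 51, 52, 51, 48, 48]
([303.0, 254.0], 260, [431.9, -123.3], [33.4, 51.1], -1.6) stand x,y -1.0 22.2
([321.0, 255.0], 279, [426.3, -170.7], [36.0, 51.5], -1.7) stand x,y -1.4 -25.5
top coil0_center 0.7 [ 438. -124.]
top dish_a 0.86 [671.  92.]
top dish_a 0.84 [ 489. -341.]
top compass 0.47 [ 691. -102.]
top magnet 0.58 [ 607. -321.]
top screwdriver 0.69 [ 346. -306.]
top beaker 0.61 [ 544. -443.]
scene dish_a 0.89 [660.  95.]
scene dish_a 0.84 [ 489. -345.]
scene compass 0.74 [687. -92.]
scene magnet 0.64 [ 597. -301.]
scene screwdriver 0.66 [ 334. -324.]
scene beaker 0.85 [ 538. -436.]
scene beaker 0.63 [ 403. -208.]
```

```bash
python3 -c "
from bench import order; print(order.hand_in())"
```

```text
the job is handed in; nothing more can be done
None
```

The job is handed in: both copper coils stand in the core stand, the bar is back through both cheeks and both coils (sticking out about 33 mm at one end and 36 mm at the other), the rheostat slider is against its stop at the end without terminals, and the other things on the bench were not moved.

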